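# Read in a weld sample plate

### The job

Push the reader's infeed table home so that it butts flush against the reader's front with no gap, then pick up the clear weld-sample plate, find its frosted coded end by the small corner notch, and slide that end first, code label up, over the table into the sloping throat and fully home against the spring. The spring throws the plate out again, so finish with the gripper still holding it there, fully home. Do not disturb the standing cell, the battery pack or the bottle.

Things in the scene. Friction and masses are not known exactly. Their poses are not given: they have to be found in the camera images.
- plate_centre (a point): Centre of the loose sample plate: flat resin, 130 x 40 x 8 mm, 40 to 70 g, label up on the bench at the start. +x runs along it to the frosted white end (the last 48 mm, opaque, with a dark square dot code on top), +y across its width, +z out of the label face. The other 82 mm is clear with two metal strips inside: hold it there by the two long edges, 40 mm apart.
- plate_notch (a point): Inner corner of the plate's notch, half-way up: a 12 x 12 mm square cut out of the plate's corner at +x, +y (offset from the plate's centre 53, 8, 0 mm). The other three corners are whole.
- throat (a point): Middle of the mouth of the white, fixed reader, in its front plane, level with the table's top. +x points into the throat, sloping up 0.262 rad (15 degrees) away from the robot; +y to the left; +z square to the throat floor, up and a little back. The throat is 44 mm wide (y -22 to 22) and 13 mm high (z -1 to 12 mm). The reader's head is 125 mm long, 121 mm wide and reaches z = 50 mm.
- throat_end (a point): Where the middle of the plate's leading end is when the plate is fully home against a fixed stop: 55 mm inside the mouth (x), 4 mm above its floor (z), axes as the throat's; the plate's centre is then 10 mm in front of the mouth. An orange key in the throat's left (+y) corner, from 46 mm inside on, enters the plate's notch; a whole corner there stops the plate 9 mm short.
- carriage (a joint): Spring carriage inside the throat, in m: 0 at rest, where its face is 28 mm behind the mouth; the entering plate pushes it inwards, and it reads 0.027 with the plate fully home. The spring pushes back with 1.7 N at rest and 4 N at home.
- infeed (a joint): Infeed table before the mouth, in m: how far it is pulled out along the throat's -x, which is the gap between table and reader; 0 is flush. Starts at 0.020 to 0.045, slides stiffly (2 N), stays where left. Top level with z = 0 of the throat, 16 mm thick, 28 mm wide; 66 mm wide in the 20 mm next the reader, where two cheeks 10 mm high lead the plate in.
- infeed_front (a point): Middle of the black rubber pad (26 mm wide, 13 mm high) on the table's front end, where it can be pushed; moves with the table; 56.5 mm in front of the reader's front when flush. Axes as those of the throat.
- standing_cell: Bystander: blue cell standing on end, 18 mm across, 65 mm high; origin at the middle of its underside.
- pack: Bystander: blue battery pack, 43 x 57 x 72 mm; origin at the middle of its underside.
- flux_bottle: Bystander: white squeeze bottle, 36 mm across, 123 mm high; origin at the middle of its underside.
Mind the look-alikes: they are no part of the job. What is shaped like the part that bears plate_centre but brown is not meant.

How it is judged:
By the outcome, as a careful person would: the job done as asked, in the order asked, and still so for the second after the job is handed in, while the arm keeps its last pose, push and grip.
It also fails if it takes over 54 s, if anything falls off the work surface, if the arm or the gripper's body presses on something with over 40 N, if the wrist force passes 120 N, or if a joint passes its speed limit or range.

### The arm

A 6-joint arm with a two-finger parallel gripper is mounted at the origin on a cart in front of the work surface, level with it; the furniture and walls round the work are solid. World frame = base frame: x ahead of the robot, y to its left, z up, the work surface at z = 0. Lengths are in mm, angles in rad, forces in N, time in s.
With the tool pointing down it reaches from about 350 to 775 mm from the base axis. Payload 7.3 kg.
Tool frame: the origin (TCP) lies at the very end of the fingers, on their centre line; the grasp point (between the pads) lies 19 mm behind it; z points along the fingers, y is the line along which they close (so a half turn about z gives the same grasp; the last joint's range is limited). The gripper opens to 92 mm and grips with 3 to 60 N. Pads are 19 mm wide; open, the fingers measure 130 mm over their backs; the gripper's body (75 mm by 190 mm) begins 47 mm behind the grasp point.
Start: joints at [1.2, 0.342, 1.524, -0, 1.275, -0.146], TCP at [117.013, 511.816, 198.341] pointing down, gripper open.
Joint ranges: [-2.53, 2.53], [-0.77, 2.02], [0.04, 2.7], [-1, 4.14], [0.28, 2.66], [-3.11, 3.11]. Speed limits (rad/s): [2.57, 2.57, 3.14, 3.14, 3.14, 3.14].

### API

Orientations are given as [roll, pitch, yaw] about the fixed x, y, z axes, in that order (R = Rz(yaw) Ry(pitch) Rx(roll)).
In Python, from plant import bot gives the robot as it stands.
- The arm moves only by the tool send_rows, never from a script. Its argument "rows" is a list of rows, each an object of numbers: "x", "y", "z": the shift along the tool's x, y, z in units of 0.2 m (1.0 is 0.2 m); "ax", "ay", "az": the turn, a rotation vector about the tool's x, y, z in units of 60 degrees (1.0 is 60 degrees); "jaw": the opening, from -1 (shut) to 1 (fully open), so that 0 is half open. In form: [{"x": .., "y": .., "z": .., "ax": .., "ay": .., "az": .., "jaw": ..}, ...]. A call has exactly 10 rows; each row is the pose to reach, as a shift and turn from the pose commanded when the call began, along the tool's axes at that moment; what a row does not reach only later rows make up. A row lasts 1/8 s, in which the tool goes at most 62.5 mm and 10.7 degrees, less where a joint would pass 70% of its speed; a pose out of reach is approached as far as the arm can. A call with a number of a shift or a turn outside -1 to 1 is refused whole. A call with a gripper value outside its range is refused whole. The fingers move at their own pace and stop on an object; the grip force is fixed at half the most. Time passes only in rows, so rows that repeat a pose let the fingers close, or fill a call up. It gives the time, the measured TCP pose, the force, the opening and the grip force at its end, in the units of the state.
- bot.get_obs(): the state, without advancing time (a new reading comes with each control period).
- bot.capture(name): name is "side" or "top" or "wrist"; returns (picture, depth): 400x640x3 uint8, red, green, blue; 400x640 float32, mm along the optical axis (not along the pixel's ray), 0 where there is no reading.
- bot.camera_model(name): a dict with "vertical_fov" (degrees; the focal length in pixels is half the picture's height over the tangent of half this angle, whatever the lens; pixels are square), "cx", "cy" (the principal point, pixels), "k1" (the pictures are not rectified: a ray, as slopes to the right and down, at radius r is drawn at 1 + k1 r^2 times it, then the intrinsics apply), "R" (3x3) and "t" (3): a world point X has camera coordinates R X + t; the wrist camera has in their place "T_tool_cam" (4x4, takes a point from camera to tool coordinates, whose origin is the TCP and whose axes are the flange's). Camera axes: x right, y down, z forward; pixel columns grow to the right and rows downward; lengths in mm; the calibration is good to about 2 mm. A picture is of the moment at which its call begins: read the wrist's pose just before it. camera_model takes no time and is no camera call.
- bot.close_job(): hands the job in; it is judged then, once.
The state is a dict: "time": time; "joint_positions": joint angles; "dq": joint speeds; "tau": joint torques, N m; "tool_pos": TCP position; "tcp_rot": TCP orientation; "contact_force": force on the tool from outside, world axes, zero at the start; "moment": the same for the moment, N m; "grip_width": finger opening in mm; "finger_force": force on a finger pad.
Only numpy, scipy, OpenCV 4.12 (cv2) and the standard library are available. Lean on these libraries where they do the work, as an engineer would, in place of code of your own. Each camera call takes 0.05 s, during which the arm holds its last target. There are 200 camera calls.

## Working session

There is one attempt and no reset: what is moved stays moved. The work goes in short steps, Python scripts to look and compute and a tool call to move; the robot and the scene stay as the last step left them, time stands still between calls to the robot, and variables do not carry over. Pictures are saved under pics/ and viewed, at most 10 in all, crops included, and the job is handed in when it is done.

Besides the shell and the picture viewer there is one more tool, called after "Call:" in YAML: its name, and indented under it one key for each argument. send_rows: Moves the arm, as the interface text tells. Its arguments: {"type":"object","properties":{"rows":{"type":"array","items":{"type":"object","properties":{"x":{"type":"number","minimum":-1,"maximum":1},"y":{"type":"number","minimum":-1,"maximum":1},"z":{"type":"number","minimum":-1,"maximum":1},"ax":{"type":"number","minimum":-1,"maximum":1},"ay":{"type":"number","minimum":-1,"maximum":1},"az":{"type":"number","minimum":-1,"maximum":1},"jaw":{"type":"number"}}}}},"required":["rows"]}

```bash
mkdir -p pics; ls
cat > h.py <<'E'
import numpy as np, cv2
from scipy.spatial.transform import Rotation as Ro
from plant import bot
def pose():
    o=bot.get_obs(); T=np.eye(4); T[:3,:3]=Ro.from_euler('xyz',o['tcp_rot']).as_matrix(); T[:3,3]=o['tool_pos']; return T
def cam(name,T=None):
    m=bot.camera_model(name); f=200/np.tan(np.radians(m['vertical_fov'])/2)
    if 'R' in m:
        R=np.array(m['R']).T; c=-R@np.array(m['t'])
    else:
        W=T@np.array(m['T_tool_cam']); R=W[:3,:3]; c=W[:3,3]
    return m,f,R,c
def rays(cm,uv):
    m,f,R,c=cm; uv=np.atleast_2d(np.float64(uv))
    K=np.array([[f,0,m['cx']],[0,f,m['cy']],[0,0,1]])
    p=cv2.undistortPoints(uv[:,None],K,np.array([m['k1'],0,0,0,0.]))[:,0]
    return p
def pts(cm,uv,depth):  # depth along axis
    p=rays(cm,uv); d=np.c_[p,np.ones(len(p))]*np.asarray(depth).reshape(-1,1)
    return d@cm[2].T+cm[3]
def onplane(cm,uv,z=0,n=(0,0,1),p0=None):
    p=rays(cm,uv); d=np.c_[p,np.ones(len(p))]@cm[2].T; n=np.array(n,float)
    p0=np.array([0,0,z]) if p0 is None else p0
    return cm[3]+d*(((p0-cm[3])@n)/(d@n))[:,None]
def proj(cm,X):
    m,f,R,c=cm; q=(np.atleast_2d(X)-c)@R; s=q[:,:2]/q[:,2:]; r2=(s**2).sum(1,keepdims=True)
    return s*(1+m['k1']*r2)*f+[m['cx'],m['cy']]
E
python3 - <<'E'
from h import *
print(bot.get_obs())
for n in ('side','top'):
    m=bot.camera_model(n); print(n,cam(n)[3],m['vertical_fov'],m['k1'])
    p,d=bot.capture(n); np.savez('/tmp/'+n,p=p,d=d); cv2.imwrite(f'pics/{n}.png',p[...,::-1])
E
```

```text
pics
{'time': 0.0, 'joint_positions': array([ 1.20001385e+00,  3.42722547e-01,  1.52503200e+00, -2.26798754e-05,
        1.27543902e+00, -1.45988631e-01]), 'dq': array([-0.00028679,  0.00124804, -0.00064415, -0.00098012,  0.0004658 ,
        0.00014364]), 'tau': array([ 1.53106179e-03, -4.31235874e+01, -2.44218135e+01,  7.17500551e-02,
        5.58100606e-02, -1.22924225e-04]), 'tool_pos': array([116.83185972, 511.3496935 , 197.63988486]), 'tcp_rot': array([-3.14000561e+00, -2.11429726e-04,  2.91680525e+00]), 'contact_force': array([ 0.37889593, -0.02107577,  0.63440646]), 'moment': array([0.01989165, 0.0139916 , 0.05611135]), 'finger_force': 0.0, 'grip_width': 91.82777756498724}
side [301.01328985 982.47204392 661.7380356 ] 55.575718258340885 -0.06830353608291938
top [ 399.83705474   90.21309682 1180.01826343] 57.938601152956764 0.027052211846743005
```

View pics/top.png

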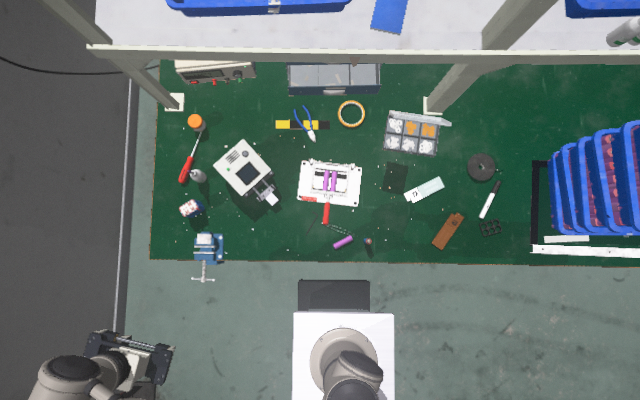

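View pics/side.png

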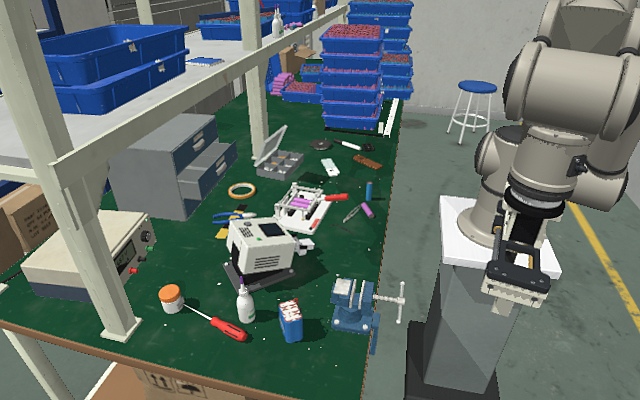

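The top view shows the reader at about (245,172) with its table at (268,196), the pale plate at (424,189), the brown decoy at (448,231), the pack at (191,208), the bottle at (198,176) and the standing cell at (368,243). The side view shows the same layout, with the reader tilted. Next I zoom in.

Run:
```python
from h import *
p=np.load('/tmp/top.npz')['p'][...,::-1]
a=cv2.resize(p[130:225,210:290],None,fx=5,fy=5,interpolation=cv2.INTER_CUBIC)
b=cv2.resize(p[170:210,395:450],None,fx=7,fy=7,interpolation=cv2.INTER_CUBIC)
c=np.zeros((475,800,3),np.uint8); c[:475,:400]=a; c[:280,405:790]=b
cv2.imwrite('pics/z1.png',c)
```

```text
(no output)
```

View pics/z1.png

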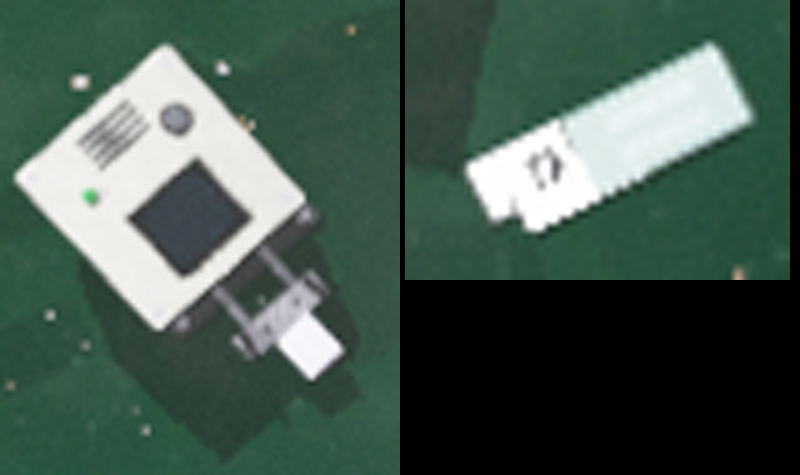

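The crop shows the reader's top corners at (213,166), (243,139), (271,170) and (242,196), with the throat facing down-right. The table is pulled out to about (273,201). The plate's frosted notched end is on the left near (463/7), with the notch at the lower left (~(468,200)), so the plate points left-down.

Run:
```python
from h import *
z=np.load('/tmp/top.npz'); p,d=z['p'],z['d']; cm=cam('top')
# plate
hsv=cv2.cvtColor(p,cv2.COLOR_RGB2HSV)
m=((hsv[...,1]<70)&(hsv[...,2]>140)).astype(np.uint8)
k=np.zeros_like(m);k[172:206,398:448]=1
c=max(cv2.findContours(m*k,0,1)[0],key=cv2.contourArea); r=cv2.minAreaRect(c); bx=cv2.boxPoints(r)
print('plate',r); print(onplane(cm,bx,8).round(1))
nt=np.array([[395+(517-405)/7,170+208/7]]);print('notch',onplane(cm,nt,8))
# reader top plane
k=np.zeros_like(m);k[132:200,208:275]=1
poly=np.array([[216,166],[243,142],[268,170],[242,193]]);kk=np.zeros_like(m);cv2.fillConvexPoly(kk,poly,1)
v,u=np.nonzero(kk&(d>0)); P=pts(cm,np.c_[u,v],d[v,u])
A=np.c_[P[:,:2],np.ones(len(P))]
w=np.ones(len(P),bool)
for _ in range(5):
    s=np.linalg.lstsq(A[w],P[w,2],rcond=None)[0]; e=P[:,2]-A@s; w=abs(e)<2.5*max(1,e[w].std())
n=np.array([-s[0],-s[1],1]);n/=np.linalg.norm(n); print('n',n,'tilt',np.degrees(np.arccos(n[2])),'yaw',np.degrees(np.arctan2(-n[1],-n[0])),e[w].std())
c=max(cv2.findContours(m*k,0,1)[0],key=cv2.contourArea); print(cv2.minAreaRect(c))
C=np.array([[16,178],[165,43],[307,200],[160,330]])/5+[210,130]
p0=np.array([0,0,s[2]])
X=onplane(cm,C,n=n,p0=p0);print(X.round(1)); print(np.linalg.norm(np.diff(X,axis=0),axis=1))
# table points: depth
T=np.array([[313,345],[300,300],[265,325]])/5+[210,130]
for t in T: 
    i=t.round().astype(int); print(t,pts(cm,[t],[d[i[1],i[0]]]).round(1))
for nme,uv in dict(bottle=(198,176),pack=(191,208),cell=(368,243)).items(): print(nme,pts(cm,[uv],[d[uv[1],uv[0]]]).round(1))
```

```text
plate ((423.70001220703125, 189.89999389648438), (12.969195365905762, 39.8020133972168), 63.43495178222656)
[[ 535.4 -190.3    8. ]
 [ 595.5 -306.7    8. ]
 [ 557.5 -324.8    8. ]
 [ 497.7 -208.8    8. ]]
notch [[ 513.77830127 -216.05671191    8.        ]]
n [-0.17671141 -0.16620145  0.97012894] tilt 14.039447122272504 yaw 43.2444885499312 2.3302266893332013
((242.89846801757812, 167.42132568359375), (45.24058532714844, 43.42693328857422), 49.08561706542969)
[[594.1 394.8 133.8]
 [675.9 310.2 134.2]
 [588.7 228.2 104.3]
 [508.8 314.  104.4]]
[117.66565261 123.40328971 117.28101563]
[272.6 199. ] [[507.2 230.5  39. ]]
[270. 190.] [[535.4 239.   42. ]]
[263. 195.] [[518.5 259.7  49.2]]
bottle [[574.  461.8  61.5]]
pack [[473.4 477.2  66.9]]
cell [[373.3 -68.   67.2]]
```

```bash
cat >> h.py <<'E'
def frame(psi_deg,tilt=15):
    c=np.radians(psi_deg);t=np.radians(tilt)
    x=np.array([np.cos(t)*np.cos(c),np.cos(t)*np.sin(c),np.sin(t)]); y=np.array([-np.sin(c),np.cos(c),0]); return np.c_[x,y,np.cross(x,y)]
def toolR(F): return np.c_[F[:,0],-F[:,1],-F[:,2]]
def go(pos,R,T=None):
    T=pose() if T is None else T
    s=T[:3,:3].T@(np.array(pos)-T[:3,3])/200; w=Ro.from_matrix(T[:3,:3].T@R).as_rotvec()/np.radians(60)
    print('shift',s.round(4),'turn',w.round(4),'rows>=',max(np.linalg.norm(s)*200/62.5,np.linalg.norm(w)*60/10.7).round(1))
E
python3 - <<'E'
from h import *
m=bot.camera_model('wrist');print(np.round(m['T_tool_cam'],3),m['vertical_fov'])
F=frame(43.6); th=np.array([558.2,280,56.1]); tgt=th+F@[-110,0,110]
print(tgt); T=pose(); go(tgt,toolR(F))
E
```

```text
[[ 1.00000e-03 -9.58000e-01 -2.88000e-01  7.86550e+01]
 [ 1.00000e+00  1.00000e-03 -0.00000e+00  1.20000e-02]
 [ 0.00000e+00 -2.88000e-01  9.58000e-01 -1.86151e+02]
 [ 0.00000e+00  0.00000e+00  0.00000e+00  1.00000e+00]] 61.388288435981906
[460.63816494 187.09312007 133.88174593]
shift [-2.0372 -1.1974  0.3205] turn [-0.2701  0.1458  2.0447] rows>= 11.6
```

Run:
```python
from h import *
F=frame(43.6); th=np.array([558.2,280,56.1]); tgt=th+F@[-150,0,130]
T=pose(); R0=T[:3,:3]; R1=toolR(F); w=Ro.from_matrix(R0.T@R1).as_rotvec()
Rm=R0@Ro.from_rotvec(w*.47).as_matrix(); go((270,335,215),Rm)
print(tgt)
```

```text
shift [-0.9431 -0.6895 -0.0856] turn [-0.127   0.0685  0.961 ] rows>= 5.4
[428.9097234  156.87853353 142.84750065]
```

Call:
send_rows:
  rows:
    - {"x": -0.12,"y": -0.09,"z": -0.085,"ax": -0.016,"ay": 0.009,"az": 0.12,"jaw": -1}
    - {"x": -0.24,"y": -0.17,"z": -0.085,"ax": -0.032,"ay": 0.017,"az": 0.24,"jaw": -1}
    - {"x": -0.35,"y": -0.26,"z": -0.085,"ax": -0.048,"ay": 0.026,"az": 0.36,"jaw": -1}
    - {"x": -0.47,"y": -0.34,"z": -0.085,"ax": -0.063,"ay": 0.034,"az": 0.48,"jaw": -1}
    - {"x": -0.59,"y": -0.43,"z": -0.085,"ax": -0.08,"ay": 0.043,"az": 0.6,"jaw": -1}
    - {"x": -0.71,"y": -0.52,"z": -0.085,"ax": -0.095,"ay": 0.051,"az": 0.72,"jaw": -1}
    - {"x": -0.83,"y": -0.6,"z": -0.085,"ax": -0.11,"ay": 0.06,"az": 0.84,"jaw": -1}
    - {"x": -0.94,"y": -0.69,"z": -0.085,"ax": -0.127,"ay": 0.068,"az": 0.96,"jaw": -1}
    - {"x": -0.94,"y": -0.69,"z": -0.085,"ax": -0.127,"ay": 0.068,"az": 0.96,"jaw": -1}
    - {"x": -0.94,"y": -0.69,"z": -0.085,"ax": -0.127,"ay": 0.068,"az": 0.96,"jaw": -1}

```text
time: 1.35
tool_pos: [269.2, 335.7, 215.3]
tcp_rot: [3.063, -0.121, 1.916]
contact_force: [-0.1, 0.1, -0.3]
grip_width: 1.2
finger_force: 0.0
```

Run:
```python
from h import *
F=frame(43.6); th=np.array([558.2,280,56.1]); tgt=th+F@[-150,0,130]
print(bot.get_obs()['time'],pose()[:3,3]); go(tgt,toolR(F))
```

```text
1.35 [269.24146096 335.70468655 215.29268924]
shift [-1.1472  0.4296  0.2598] turn [-0.1431  0.076   1.0861] rows>= 6.2
```

Call:
send_rows:
  rows:
    - {"x": -0.125,"y": 0.05,"z": 0.03,"ax": -0.016,"ay": 0.009,"az": 0.125,"jaw": -1}
    - {"x": -0.25,"y": 0.1,"z": 0.06,"ax": -0.033,"ay": 0.018,"az": 0.25,"jaw": -1}
    - {"x": -0.375,"y": 0.15,"z": 0.09,"ax": -0.05,"ay": 0.026,"az": 0.375,"jaw": -1}
    - {"x": -0.5,"y": 0.2,"z": 0.12,"ax": -0.066,"ay": 0.035,"az": 0.5,"jaw": -1}
    - {"x": -0.625,"y": 0.25,"z": 0.15,"ax": -0.083,"ay": 0.044,"az": 0.625,"jaw": -1}
    - {"x": -0.75,"y": 0.3,"z": 0.18,"ax": -0.1,"ay": 0.053,"az": 0.75,"jaw": -1}
    - {"x": -0.875,"y": 0.35,"z": 0.21,"ax": -0.115,"ay": 0.061,"az": 0.875,"jaw": -1}
    - {"x": -1.0,"y": 0.4,"z": 0.24,"ax": -0.132,"ay": 0.07,"az": 1.0,"jaw": -1}
    - {"x": -1.0,"y": 0.4,"z": 0.24,"ax": -0.132,"ay": 0.07,"az": 1.0,"jaw": -1}
    - {"x": -1.0,"y": 0.4,"z": 0.24,"ax": -0.132,"ay": 0.07,"az": 1.0,"jaw": -1}

```text
time: 2.6
tool_pos: [412.9, 182.3, 149.9]
tcp_rot: [3.13, -0.255, 0.856]
contact_force: [0.2, -0.2, 0.3]
grip_width: 0.5
finger_force: 0.0
```

Run:
```python
from h import *
T=pose(); p,d=bot.capture('wrist'); np.savez('/tmp/w1',p=p,d=d,T=T); cv2.imwrite('pics/w1.png',p[...,::-1])
F=frame(43.6); th=np.array([558.2,280,56.1]); print(T[:3,3],F.T@(T[:3,3]-th))
cm=cam('wrist',T)
print(proj(cm,[th,th+F@[0,22,0],th+F@[0,0,50],th-56.5*F[:,0]]).round(0))
```

```text
[412.87017341 182.29834234 149.94314188] [-142.45044204   29.46949741  135.32305039]
[[369.  28.]
 [344.  25.]
 [378.  14.]
 [361.  95.]]
```

View pics/w1.png

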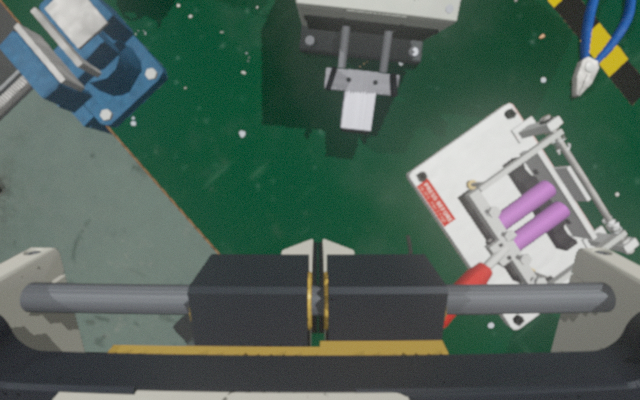

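The wrist view looks down on the reader's front edge at the top (row ~12–28, columns 298–460), with the table on two rods at (360,80–130) and its front end at row ~130. I'll zoom for precise corners.

Run:
```python
from h import *
p=np.load('/tmp/w1.npz')['p'][...,::-1]
cv2.imwrite('pics/z2.png',cv2.resize(p[0:145,285:470],None,fx=4,fy=4,interpolation=cv2.INTER_CUBIC))
```

```text
(no output)
```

View pics/z2.png

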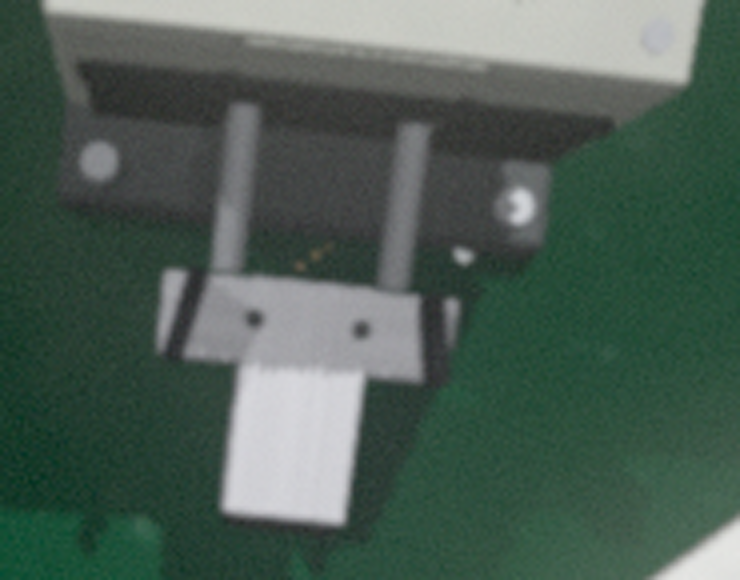

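The crop shows the head's top front edge from (45,10) to (690,82), the table's front corners at (222,514) and (345,525), and the narrow part's inner corners at (240,365) and (365,372).

Run:
```python
from h import *
z=np.load('/tmp/w1.npz'); cm=cam('wrist',z['T']); p,d=z['p'],z['d']
F=frame(43.6); th=np.array([558.2,280,56.1]); c=lambda a:np.array(a)/4+[285,0]
f=lambda X:(F.T@(X-th).T).T.round(1)
H=onplane(cm,c([[45,10],[690,82]]),n=F[:,2],p0=th+50*F[:,2]);print('head',f(H),np.linalg.norm(H[1]-H[0]))
t=onplane(cm,c([[222,514],[345,525],[240,365],[365,372]]),n=F[:,2],p0=th);print('table',f(t))
# depth check on table strip and tabletop
for a in [(300,400),(290,460),(280,500),(300,345)]:
    uv=c(a); i=uv.round().astype(int); print('depth pt',f(pts(cm,[uv],[np.median(d[i[1]-1:i[1]+2,i[0]-1:i[0]+2])])))
```

```text
head [[  1.7  59.9  50. ]
 [  1.4 -58.4  50. ]] 118.33664660759466
table [[-88.2  15.    0. ]
 [-88.  -13.9   0. ]
 [-54.7  14.7   0. ]
 [-53.5 -13.8   0. ]]
depth pt [[-61.    0.4   2.5]]
depth pt [[-74.4   1.    1.8]]
depth pt [[-83.6   2.1   1.8]]
depth pt [[-49.2   1.9   2.3]]
```

```bash
cat >> h.py <<'E'
F=frame(43.6); TH=np.array([558.2,280,56.1])+F@[1,.5,1]
def tf(): return (F.T@(pose()[:3,3]-TH)).round(1)
E
python3 - <<'E'
from h import *
for a in ([-122,0,30],[-122,0,-12]): go(TH+F@a,toolR(F))
E
```

```text
shift [0.096  0.1604 0.5199] turn [-0.0115  0.0057  0.0878] rows>= 1.8
shift [0.0971 0.163  0.7299] turn [-0.0115  0.0057  0.0878] rows>= 2.4
```

Call:
send_rows:
  rows:
    - {"x": 0.03,"y": 0.05,"z": 0.12,"ax": -0.004,"ay": 0.002,"az": 0.03,"jaw": -1}
    - {"x": 0.07,"y": 0.11,"z": 0.3,"ax": -0.008,"ay": 0.004,"az": 0.06,"jaw": -1}
    - {"x": 0.096,"y": 0.16,"z": 0.45,"ax": -0.0115,"ay": 0.006,"az": 0.088,"jaw": -1}
    - {"x": 0.096,"y": 0.161,"z": 0.56,"ax": -0.0115,"ay": 0.006,"az": 0.088,"jaw": -1}
    - {"x": 0.096,"y": 0.162,"z": 0.64,"ax": -0.0115,"ay": 0.006,"az": 0.088,"jaw": -1}
    - {"x": 0.097,"y": 0.163,"z": 0.7,"ax": -0.0115,"ay": 0.006,"az": 0.088,"jaw": -1}
    - {"x": 0.097,"y": 0.163,"z": 0.73,"ax": -0.0115,"ay": 0.006,"az": 0.088,"jaw": -1}
    - {"x": 0.12,"y": 0.163,"z": 0.73,"ax": -0.0115,"ay": 0.006,"az": 0.088,"jaw": -1}
    - {"x": 0.14,"y": 0.163,"z": 0.73,"ax": -0.0115,"ay": 0.006,"az": 0.088,"jaw": -1}
    - {"x": 0.14,"y": 0.163,"z": 0.73,"ax": -0.0115,"ay": 0.006,"az": 0.088,"jaw": -1}

```text
time: 3.9
tool_pos: [482.0, 207.1, 16.8]
tcp_rot: [3.141, -0.263, 0.758]
contact_force: [-0.4, -0.8, -0.3]
grip_width: 0.1
finger_force: 0.0
```

Run:
```python
from h import *
print(tf(), F.T@bot.get_obs()['contact_force']); go(TH+F@[-70,0,-12],toolR(F))
```

```text
[-113.1   -0.7  -11.6] [-0.88034883 -0.25554097 -0.08699127]
shift [ 0.2154 -0.0043  0.0021] turn [ 0.0016 -0.0015 -0.0028] rows>= 0.7
```

Call:
send_rows:
  rows:
    - {"x": 0.025,"jaw": -1}
    - {"x": 0.05,"jaw": -1}
    - {"x": 0.075,"jaw": -1}
    - {"x": 0.1,"jaw": -1}
    - {"x": 0.125,"jaw": -1}
    - {"x": 0.15,"jaw": -1}
    - {"x": 0.17,"jaw": -1}
    - {"x": 0.185,"jaw": -1}
    - {"x": 0.195,"jaw": -1}
    - {"x": 0.2,"jaw": -1}

```text
schema error: expected keys x, y, z, ax, ay, az, jaw
```

Run:
```python
from h import *
print(tf(), F.T@bot.get_obs()['contact_force'])
T=pose(); p,d=bot.capture('wrist'); np.savez('/tmp/w2',p=p,d=d,T=T); cv2.imwrite('pics/w2.png',p[:,100:540,::-1])
print(proj(cam('wrist',T),[TH+F@[-57,0,0],TH])-[100,0])
```

```text
[-113.1   -0.7  -11.6] [-0.88034883 -0.25554097 -0.08699127]
[[217.06983926 144.27376728]
 [216.8170234   23.19268401]]
```

View pics/w2.png

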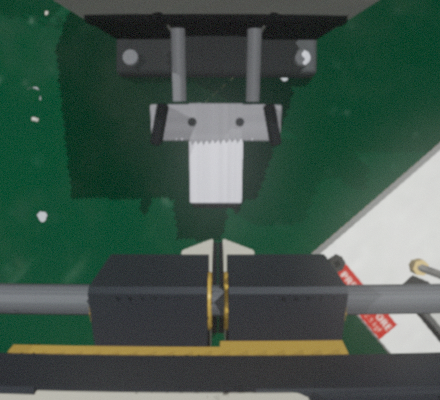

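The row was refused (missing keys), so nothing moved. The view shows the fingers at column 217 in line with the table (column 216), whose front end is at row 203, still pulled out. Resending.

Call:
send_rows:
  rows:
    - {"x": 0.025,"y": 0,"z": 0,"ax": 0,"ay": 0,"az": 0,"jaw": -1}
    - {"x": 0.05,"y": 0,"z": 0,"ax": 0,"ay": 0,"az": 0,"jaw": -1}
    - {"x": 0.075,"y": 0,"z": 0,"ax": 0,"ay": 0,"az": 0,"jaw": -1}
    - {"x": 0.1,"y": 0,"z": 0,"ax": 0,"ay": 0,"az": 0,"jaw": -1}
    - {"x": 0.125,"y": 0,"z": 0,"ax": 0,"ay": 0,"az": 0,"jaw": -1}
    - {"x": 0.15,"y": 0,"z": 0,"ax": 0,"ay": 0,"az": 0,"jaw": -1}
    - {"x": 0.17,"y": 0,"z": 0,"ax": 0,"ay": 0,"az": 0,"jaw": -1}
    - {"x": 0.185,"y": 0,"z": 0,"ax": 0,"ay": 0,"az": 0,"jaw": -1}
    - {"x": 0.195,"y": 0,"z": 0,"ax": 0,"ay": 0,"az": 0,"jaw": -1}
    - {"x": 0.2,"y": 0,"z": 0,"ax": 0,"ay": 0,"az": 0,"jaw": -1}

```text
time: 5.2
tool_pos: [509.4, 233.4, 26.5]
tcp_rot: [-3.141, -0.262, 0.757]
contact_force: [0.3, 0.2, 0.4]
grip_width: 0.6
finger_force: 0.0
```

Run:
```python
from h import *
print(tf(), F.T@bot.get_obs()['contact_force'])
```

```text
[-73.9  -0.6 -12.1] [ 0.47417507 -0.04132139  0.23894682]
```

Call:
send_rows:
  rows:
    - {"x": 0.01,"y": 0,"z": 0,"ax": 0,"ay": 0,"az": 0,"jaw": -1}
    - {"x": 0.02,"y": 0,"z": 0,"ax": 0,"ay": 0,"az": 0,"jaw": -1}
    - {"x": 0.025,"y": 0,"z": 0,"ax": 0,"ay": 0,"az": 0,"jaw": -1}
    - {"x": 0.03,"y": 0,"z": 0,"ax": 0,"ay": 0,"az": 0,"jaw": -1}
    - {"x": 0.033,"y": 0,"z": 0,"ax": 0,"ay": 0,"az": 0,"jaw": -1}
    - {"x": 0.036,"y": 0,"z": 0,"ax": 0,"ay": 0,"az": 0,"jaw": -1}
    - {"x": 0.038,"y": 0,"z": 0,"ax": 0,"ay": 0,"az": 0,"jaw": -1}
    - {"x": 0.04,"y": 0,"z": 0,"ax": 0,"ay": 0,"az": 0,"jaw": -1}
    - {"x": 0.042,"y": 0,"z": 0,"ax": 0,"ay": 0,"az": 0,"jaw": -1}
    - {"x": 0.043,"y": 0,"z": 0,"ax": 0,"ay": 0,"az": 0,"jaw": -1}

```text
time: 6.45
tool_pos: [515.4, 239.1, 28.7]
tcp_rot: [-3.142, -0.262, 0.757]
contact_force: [0.0, 0.5, -0.4]
grip_width: 0.6
finger_force: 0.0
```

Run:
```python
from h import *
print(tf(), F.T@bot.get_obs()['contact_force'])
T=pose(); p,d=bot.capture('wrist'); np.savez('/tmp/w3',p=p,d=d,T=T); cv2.imwrite('pics/w3.png',cv2.resize(p[0:260,200:440,::-1],None,fx=2.2,fy=2.2))
```

```text
[-65.3  -0.7 -12.1] [ 0.25328536  0.3528041  -0.45726487]
```

View pics/w3.png

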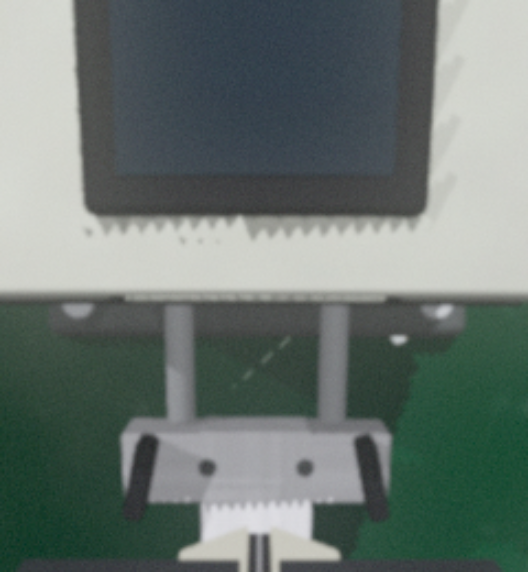

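Run:
```python
from h import *
z=np.load('/tmp/w3.npz'); cm=cam('wrist',z['T'])
c=lambda a:np.array(a)/2.2+[200,0]
for zz,a in ((0,[[255,500],[220,535]]),(0,[[255,430]]),(10,[[255,422]]),(50,[[255,292]])): print(zz,(F.T@(onplane(cm,c(a),n=F[:,2],p0=TH+zz*F[:,2])-TH).T).T.round(1))
print(proj(cm,[TH+F@[-65,0,-12],TH+F@[-56,0,-12],TH+F@[-90,0,0]]))
d=z['d']
for v in (200,215,232,238,244,248): print(v,[(F.T@(pts(cm,[(u,v)],[d[v,u]])[0]-TH)).round(0) for u in (300,318,335)])
```

```text
0 [[-54.6   0.8   0. ]
 [-64.1   9.7   0. ]]
0 [[-36.4   0.7   0. ]]
10 [[-31.7   0.7  10. ]]
50 [[ 1.   0.5 50. ]]
[[317.34211983 236.50915388]
 [317.30552894 222.26651019]
 [317.48658183 284.16313613]]
200 [array([-39.,   9.,   1.]), array([-39.,  -0.,   1.]), array([-39., -10.,   1.])]
215 [array([-47.,   9.,   1.]), array([-47.,  -0.,   1.]), array([-47., -10.,   1.])]
232 [array([-57.,  10.,   0.]), array([-57.,  -0.,   1.]), array([-57., -10.,   0.])]
238 [array([-61.,  10.,   1.]), array([-60.,  -0.,   2.]), array([-61., -10.,   1.])]
244 [array([-55.,   9.,  22.]), array([-57.,  -0.,  18.]), array([-54.,  -9.,  23.])]
248 [array([-55.,   8.,  27.]), array([-57.,  -0.,  23.]), array([-55.,  -8.,  27.])]
```

Run:
```python
from h import *
for n in ('w1','w2','w3'):
    z=np.load(f'/tmp/{n}.npz'); T=z['T']; cm=cam('wrist',T); d=z['d']; print(n,proj(cm,T[:3,3]))
    for v in range(236,262,4): print(v,[(T[:3,:3].T@(pts(cm,[(u,v)],[d[v,u]])[0]-T[:3,3])).round(0).tolist() for u in (295,305,310,316,330,340)])
z=np.load('/tmp/w2.npz');T=z['T']; cm=cam('wrist',T); 
print((F.T@(onplane(cm,[[317,203],[317,141]],n=F[:,2],p0=TH)-TH).T).T)
```

```text
w1 [[318.44718624 236.85225634]]
236 [[-56.0, -24.0, 137.0], [-56.0, -13.0, 138.0], [-56.0, -8.0, 139.0], [-56.0, -2.0, 138.0], [-57.0, 13.0, 139.0], [-57.0, 23.0, 140.0]]
240 [[-61.0, -24.0, 139.0], [-60.0, -13.0, 137.0], [10.0, -4.0, -29.0], [-60.0, -2.0, 137.0], [-60.0, 13.0, 138.0], [-60.0, 23.0, 137.0]]
244 [[-64.0, -24.0, 137.0], [11.0, -7.0, -35.0], [10.0, -4.0, -34.0], [9.0, -1.0, -30.0], [11.0, 5.0, -35.0], [-64.0, 23.0, 136.0]]
248 [[10.0, -11.0, -38.0], [10.0, -7.0, -39.0], [10.0, -4.0, -39.0], [9.0, -1.0, -37.0], [11.0, 5.0, -40.0], [10.0, 10.0, -39.0]]
252 [[10.0, -11.0, -44.0], [10.0, -6.0, -43.0], [10.0, -4.0, -44.0], [9.0, -1.0, -41.0], [10.0, 5.0, -43.0], [10.0, 10.0, -44.0]]
256 [[36.0, -7.0, -100.0], [36.0, -4.0, -101.0], [11.0, -4.0, -48.0], [9.0, -1.0, -44.0], [77.0, -1.0, -186.0], [35.0, 6.0, -100.0]]
260 [[36.0, -7.0, -104.0], [36.0, -4.0, -103.0], [11.0, -4.0, -52.0], [9.0, -1.0, -49.0], [36.0, 3.0, -104.0], [36.0, 5.0, -103.0]]
w2 [[318.44718624 236.85225634]]
236 [[-5.0, -15.0, 15.0], [-6.0, -9.0, 15.0], [-5.0, -5.0, 14.0], [-5.0, -1.0, 15.0], [-5.0, 7.0, 14
[... 1144 characters left out ...]
-4.0, -35.0], [9.0, -1.0, -31.0], [11.0, 5.0, -35.0], [1.0, 12.0, -13.0]]
248 [[10.0, -11.0, -39.0], [11.0, -7.0, -40.0], [10.0, -4.0, -39.0], [9.0, -1.0, -37.0], [10.0, 5.0, -39.0], [10.0, 10.0, -39.0]]
252 [[10.0, -11.0, -43.0], [10.0, -6.0, -44.0], [10.0, -4.0, -43.0], [9.0, -1.0, -40.0], [10.0, 5.0, -43.0], [10.0, 10.0, -44.0]]
256 [[36.0, -7.0, -100.0], [35.0, -4.0, -100.0], [10.0, -4.0, -47.0], [9.0, -1.0, -45.0], [36.0, 3.0, -101.0], [36.0, 5.0, -101.0]]
260 [[36.0, -7.0, -103.0], [35.0, -4.0, -102.0], [10.0, -4.0, -51.0], [9.0, -1.0, -49.0], [35.0, 3.0, -102.0], [36.0, 5.0, -103.0]]
[[-8.85761542e+01  1.04298184e-01  1.03633873e-14]
 [-5.53267115e+01  3.19766071e-02 -1.17409235e-14]]
```

The depth data show the finger ends (x≈10) about 28 mm short of the reported TCP, so they passed over the table and nothing moved. I'll back out and go lower, watching the force.

Call:
send_rows:
  rows:
    - {"x": -0.1,"y": 0,"z": 0,"ax": 0,"ay": 0,"az": 0,"jaw": -1}
    - {"x": -0.2,"y": 0,"z": 0,"ax": 0,"ay": 0,"az": 0,"jaw": -1}
    - {"x": -0.28,"y": 0,"z": 0,"ax": 0,"ay": 0,"az": 0,"jaw": -1}
    - {"x": -0.28,"y": 0,"z": 0.03,"ax": 0,"ay": 0,"az": 0,"jaw": -1}
    - {"x": -0.28,"y": 0,"z": 0.06,"ax": 0,"ay": 0,"az": 0,"jaw": -1}
    - {"x": -0.28,"y": 0,"z": 0.08,"ax": 0,"ay": 0,"az": 0,"jaw": -1}
    - {"x": -0.28,"y": 0,"z": 0.1,"ax": 0,"ay": 0,"az": 0,"jaw": -1}
    - {"x": -0.28,"y": 0,"z": 0.115,"ax": 0,"ay": 0,"az": 0,"jaw": -1}
    - {"x": -0.28,"y": 0,"z": 0.125,"ax": 0,"ay": 0,"az": 0,"jaw": -1}
    - {"x": -0.28,"y": 0,"z": 0.125,"ax": 0,"ay": 0,"az": 0,"jaw": -1}

```text
time: 7.75
tool_pos: [480.8, 206.4, -10.0]
tcp_rot: [-3.141, -0.262, 0.757]
contact_force: [-0.4, 0.9, 0.2]
grip_width: 0.5
finger_force: 0.0
```

Run:
```python
from h import *
o=bot.get_obs();print(tf(), o['tool_pos'],F.T@o['contact_force'])
T=pose(); p,d=bot.capture('wrist'); cm=cam('wrist',T)
ms=[]
for v in range(228,250,3): print(v,[(T[:3,:3].T@(pts(cm,[(u,v)],[d[v,u]])[0]-T[:3,3])).round(0).tolist() for u in (305,310,327,330)])
p,d=bot.capture('side'); cv2.imwrite('pics/s2.png',cv2.resize(p[200:310,210:370,::-1],None,fx=5,fy=5,interpolation=cv2.INTER_CUBIC))
```

```text
[-121.3   -0.4  -37.2] [480.76968577 206.35816612 -10.04130095] [0.33529858 0.93163396 0.13157406]
228 [[9.0, -8.0, -10.0], [10.0, -5.0, -10.0], [10.0, 5.0, -11.0], [9.0, 6.0, -8.0]]
231 [[8.0, -8.0, -11.0], [8.0, -5.0, -10.0], [8.0, 5.0, -10.0], [8.0, 6.0, -10.0]]
234 [[6.0, -8.0, -11.0], [6.0, -5.0, -10.0], [6.0, 5.0, -11.0], [6.0, 6.0, -11.0]]
237 [[4.0, -8.0, -11.0], [5.0, -5.0, -11.0], [4.0, 5.0, -11.0], [4.0, 6.0, -10.0]]
240 [[3.0, -8.0, -11.0], [11.0, -4.0, -30.0], [11.0, 4.0, -30.0], [3.0, 6.0, -12.0]]
243 [[10.0, -7.0, -33.0], [11.0, -4.0, -33.0], [11.0, 4.0, -34.0], [10.0, 6.0, -33.0]]
246 [[10.0, -7.0, -36.0], [10.0, -4.0, -37.0], [11.0, 4.0, -38.0], [11.0, 5.0, -37.0]]
249 [[11.0, -6.0, -41.0], [10.0, -4.0, -40.0], [10.0, 4.0, -40.0], [10.0, 5.0, -38.0]]
```

View pics/s2.png

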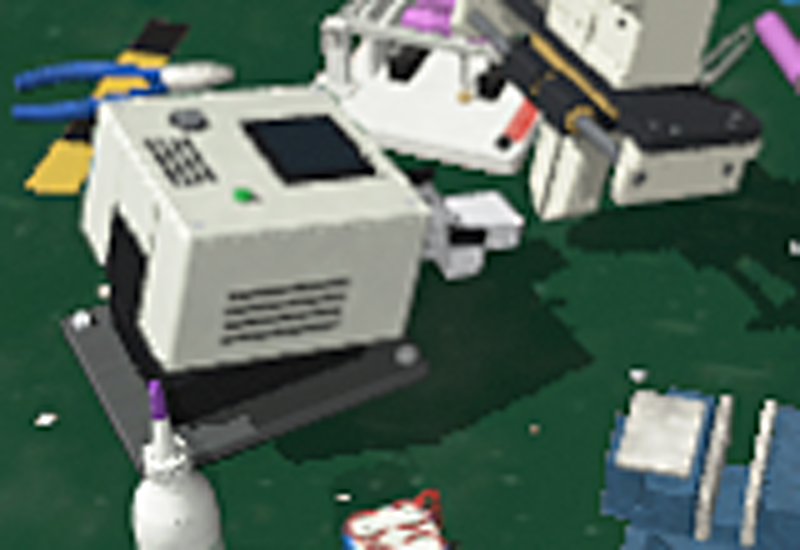

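The side view confirms it: the white fingertip stands clear of the bench just in front of the table's pad, at table height. Now push.

Call:
send_rows:
  rows:
    - {"x": 0.04,"y": 0,"z": 0,"ax": 0,"ay": 0,"az": 0,"jaw": -1}
    - {"x": 0.08,"y": 0,"z": 0,"ax": 0,"ay": 0,"az": 0,"jaw": -1}
    - {"x": 0.11,"y": 0,"z": 0,"ax": 0,"ay": 0,"az": 0,"jaw": -1}
    - {"x": 0.13,"y": 0,"z": 0,"ax": 0,"ay": 0,"az": 0,"jaw": -1}
    - {"x": 0.15,"y": 0,"z": 0,"ax": 0,"ay": 0,"az": 0,"jaw": -1}
    - {"x": 0.17,"y": 0,"z": 0,"ax": 0,"ay": 0,"az": 0,"jaw": -1}
    - {"x": 0.19,"y": 0,"z": 0,"ax": 0,"ay": 0,"az": 0,"jaw": -1}
    - {"x": 0.21,"y": 0,"z": 0,"ax": 0,"ay": 0,"az": 0,"jaw": -1}
    - {"x": 0.23,"y": 0,"z": 0,"ax": 0,"ay": 0,"az": 0,"jaw": -1}
    - {"x": 0.25,"y": 0,"z": 0,"ax": 0,"ay": 0,"az": 0,"jaw": -1}

```text
time: 9.1
tool_pos: [516.0, 239.7, 3.0]
tcp_rot: [-3.141, -0.262, 0.757]
contact_force: [0.2, -2.9, 0.1]
grip_width: 0.4
finger_force: 1.2
```

Run:
```python
from h import *
o=bot.get_obs();print(tf(), o['tool_pos'],F.T@o['contact_force'])
```

```text
[-71.1  -0.6 -37.2] [516.03492794 239.6611861    3.03797146] [-1.78296957 -2.27038892  0.55015901]
```

Contact is at about 2 N. Creep on until it stops.

Call:
send_rows:
  rows:
    - {"x": 0.005,"y": 0,"z": 0,"ax": 0,"ay": 0,"az": 0,"jaw": -1}
    - {"x": 0.01,"y": 0,"z": 0,"ax": 0,"ay": 0,"az": 0,"jaw": -1}
    - {"x": 0.014,"y": 0,"z": 0,"ax": 0,"ay": 0,"az": 0,"jaw": -1}
    - {"x": 0.018,"y": 0,"z": 0,"ax": 0,"ay": 0,"az": 0,"jaw": -1}
    - {"x": 0.022,"y": 0,"z": 0,"ax": 0,"ay": 0,"az": 0,"jaw": -1}
    - {"x": 0.025,"y": 0,"z": 0,"ax": 0,"ay": 0,"az": 0,"jaw": -1}
    - {"x": 0.025,"y": 0,"z": 0,"ax": 0,"ay": 0,"az": 0,"jaw": -1}
    - {"x": 0.025,"y": 0,"z": 0,"ax": 0,"ay": 0,"az": 0,"jaw": -1}
    - {"x": 0.025,"y": 0,"z": 0,"ax": 0,"ay": 0,"az": 0,"jaw": -1}
    - {"x": 0.025,"y": 0,"z": 0,"ax": 0,"ay": 0,"az": 0,"jaw": -1}

```text
time: 10.35
tool_pos: [517.7, 241.5, 3.5]
tcp_rot: [-3.14, -0.258, 0.757]
contact_force: [-5.1, -11.1, 2.6]
grip_width: 0.6
finger_force: 5.1
```

Run:
```python
from h import *
o=bot.get_obs();print(tf(), o['tool_pos'],F.T@o['contact_force'])
T=pose(); p,d=bot.capture('wrist'); np.savez('/tmp/w4',p=p,d=d,T=T); cv2.imwrite('pics/w4.png',cv2.resize(p[100:260,230:410,::-1],None,fx=3,fy=3,interpolation=cv2.INTER_CUBIC))
```

```text
[-68.6  -0.5 -37.3] [517.68967888 241.45687368   3.53197041] [-10.32579424  -4.50538606   5.48666219]
```

View pics/w4.png

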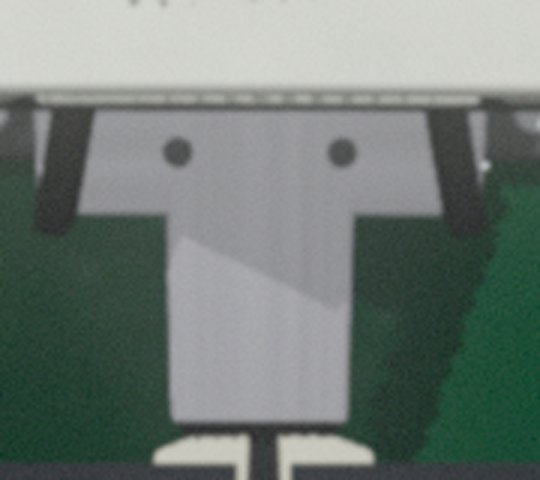

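The table's cheeks meet the reader's front (row ~105 of the crop), its wide part's edge is at row 213, and its front end is at row 425 against the fingers, so it looks flush.

Run:
```python
from h import *
z=np.load('/tmp/w4.npz'); cm=cam('wrist',z['T']);d=z['d']
c=lambda a:np.array(a)/3+[230,100]
print((F.T@(onplane(cm,c([[120,213],[400,213],[170,330],[351,330],[175,423],[347,423]]),n=F[:,2],p0=TH)-TH).T).T.round(1))
v,u=np.mgrid[175:235,292:342]; P=pts(cm,np.c_[u.ravel(),v.ravel()],d[v.ravel(),u.ravel()]); q=(P-TH)@F; q=q[abs(q[:,2])<6]
A=np.c_[q[:,:2],np.ones(len(q))]; print('plane',np.linalg.lstsq(A,q[:,2],rcond=None)[0], np.median(q[:,2]))
# plate centre estimate
pc=np.array([[535.4,-190.3],[595.5,-306.7],[557.5,-324.8],[497.7,-208.8]]).mean(0);print(pc)
R=toolR(frame(117.3,0)); go((500,100,170),toolR(F));T=pose();
Rm=T[:3,:3]
```

```text
[[-21.2  21.3   0. ]
 [-21.3 -20.6   0. ]
 [-39.6  14.4   0. ]
 [-39.7 -13.6   0. ]
 [-55.2  14.    0. ]
 [-55.3 -13.4   0. ]]
plane [ 0.00146208 -0.0035115   0.95693685] 0.9004020435125493
[ 546.525 -257.65 ]
shift [-0.3193  0.4519 -0.9458] turn [-0.0004  0.0034 -0.0034] rows>= 3.5
```

Call:
send_rows:
  rows:
    - {"x": 0.003,"y": 0,"z": 0,"ax": 0,"ay": 0,"az": 0,"jaw": -1}
    - {"x": 0.006,"y": 0,"z": 0,"ax": 0,"ay": 0,"az": 0,"jaw": -1}
    - {"x": 0.009,"y": 0,"z": 0,"ax": 0,"ay": 0,"az": 0,"jaw": -1}
    - {"x": 0.012,"y": 0,"z": 0,"ax": 0,"ay": 0,"az": 0,"jaw": -1}
    - {"x": 0.012,"y": 0,"z": 0,"ax": 0,"ay": 0,"az": 0,"jaw": -1}
    - {"x": 0.012,"y": 0,"z": 0,"ax": 0,"ay": 0,"az": 0,"jaw": -1}
    - {"x": 0.012,"y": 0,"z": 0,"ax": 0,"ay": 0,"az": 0,"jaw": -1}
    - {"x": 0.012,"y": 0,"z": 0,"ax": 0,"ay": 0,"az": 0,"jaw": -1}
    - {"x": 0.012,"y": 0,"z": 0,"ax": 0,"ay": 0,"az": 0,"jaw": -1}
    - {"x": 0.012,"y": 0,"z": 0,"ax": 0,"ay": 0,"az": 0,"jaw": -1}

```text
time: 11.65
tool_pos: [517.6, 241.6, 3.4]
tcp_rot: [-3.139, -0.254, 0.757]
contact_force: [-9.3, -19.3, 5.5]
grip_width: 0.3
finger_force: 9.2
```

Run:
```python
from h import *
o=bot.get_obs();print(tf(), o['tool_pos'],F.T@o['contact_force'])
T=pose();R=T[:3,:3]
# stage: retreat -60 along throat & up, then toward plate hover
mid=T[:3,3]+F@[-60,0,120]; go(mid,R)
go((500,60,190),R)
Rp=toolR(frame(117.3,0)); w=Ro.from_matrix(R.T@Rp).as_rotvec(); print(np.degrees(w))
```

```text
[-68.6  -0.3 -37.4] [517.64065705 241.64995086   3.42505114] [-17.9163106   -7.52122303  10.50459537]
shift [-3.044e-01  1.000e-04 -5.978e-01] turn [0. 0. 0.] rows>= 2.1
shift [-0.431   0.5967 -1.0775] turn [0. 0. 0.] rows>= 4.2
[  9.27427088 -12.58807685 -73.47102483]
```

Call:
send_rows:
  rows:
    - {"x": -0.1,"y": 0,"z": 0,"ax": 0,"ay": 0,"az": 0,"jaw": -1}
    - {"x": -0.3,"y": 0,"z": -0.1,"ax": 0,"ay": 0,"az": 0,"jaw": -1}
    - {"x": -0.33,"y": 0,"z": -0.38,"ax": 0,"ay": 0,"az": 0,"jaw": -1}
    - {"x": -0.35,"y": 0.1,"z": -0.65,"ax": 0,"ay": 0,"az": 0,"jaw": 0.4}
    - {"x": -0.38,"y": 0.25,"z": -0.85,"ax": 0.013,"ay": -0.018,"az": -0.1,"jaw": 0.4}
    - {"x": -0.4,"y": 0.4,"z": -1.0,"ax": 0.026,"ay": -0.036,"az": -0.2,"jaw": 0.4}
    - {"x": -0.41,"y": 0.55,"z": -1.0,"ax": 0.039,"ay": -0.054,"az": -0.3,"jaw": 0.4}
    - {"x": -0.42,"y": 0.7,"z": -1.0,"ax": 0.052,"ay": -0.072,"az": -0.4,"jaw": 0.4}
    - {"x": -0.43,"y": 0.85,"z": -1.0,"ax": 0.065,"ay": -0.09,"az": -0.5,"jaw": 0.4}
    - {"x": -0.44,"y": 1.0,"z": -1.0,"ax": 0.078,"ay": -0.107,"az": -0.6,"jaw": 0.4}

```text
time: 12.9
tool_pos: [560.2, 4.5, 175.6]
tcp_rot: [3.096, -0.131, 1.399]
contact_force: [0.6, 0.6, -0.0]
grip_width: 63.0
finger_force: 0.0
```

```bash
sed -i 's/@\[1,.5,1\]/@[-.2,.8,1.9]/' h.py
python3 - <<'E'
from h import *
P=frame(117.3,0); c=np.array([546.5,-257.7,4])
# hover such that camera sees plate: TCP back along -x
tgt=c+P@[-38,0,150]; print(pose()[:3,3],tgt); go(tgt,toolR(P))
E
```

```text
[560.16675718   4.52405396 175.60222122] [ 563.92868307 -291.46745484  154.        ]
shift [-1.4565  0.2755 -0.071 ] turn [ 0.0829 -0.1069 -0.6212] rows>= 4.7
```

Call:
send_rows:
  rows:
    - {"x": -0.15,"y": 0.04,"z": -0.02,"ax": 0.011,"ay": -0.014,"az": -0.08,"jaw": 0.4}
    - {"x": -0.35,"y": 0.08,"z": -0.04,"ax": 0.022,"ay": -0.028,"az": -0.165,"jaw": 0.4}
    - {"x": -0.55,"y": 0.12,"z": -0.06,"ax": 0.035,"ay": -0.045,"az": -0.26,"jaw": 0.4}
    - {"x": -0.75,"y": 0.17,"z": -0.07,"ax": 0.05,"ay": -0.065,"az": -0.37,"jaw": 0.4}
    - {"x": -0.9,"y": 0.21,"z": -0.07,"ax": 0.066,"ay": -0.085,"az": -0.49,"jaw": 0.4}
    - {"x": -1.0,"y": 0.25,"z": -0.07,"ax": 0.083,"ay": -0.107,"az": -0.621,"jaw": 0.4}
    - {"x": -1.0,"y": 0.2755,"z": -0.07,"ax": 0.083,"ay": -0.107,"az": -0.621,"jaw": 0.4}
    - {"x": -1.0,"y": 0.2755,"z": -0.07,"ax": 0.083,"ay": -0.107,"az": -0.621,"jaw": 0.4}
    - {"x": -1.0,"y": 0.2755,"z": -0.07,"ax": 0.083,"ay": -0.107,"az": -0.621,"jaw": 0.4}
    - {"x": -1.0,"y": 0.2755,"z": -0.07,"ax": 0.083,"ay": -0.107,"az": -0.621,"jaw": 0.4}

```text
time: 14.15
tool_pos: [577.7, -201.1, 165.6]
tcp_rot: [-3.141, -0.001, 2.044]
contact_force: [0.4, 0.3, -0.2]
grip_width: 64.3
finger_force: 0.0
```

Run:
```python
from h import *
T=pose(); p,d=bot.capture('wrist'); np.savez('/tmp/w5',p=p,d=d,T=T); cv2.imwrite('pics/w5.png',p[...,::-1])
P=frame(117.3,0); c=np.array([546.5,-257.7,8]); cm=cam('wrist',T)
Q=[c+P@[a,b,0] for a,b in ((65,20),(65,-20),(-65,-20),(-65,20))]
print(T[:3,3],proj(cm,Q).round(0).tolist())
for v in range(228,260,4): print(v,[(T[:3,:3].T@(pts(cm,[(u,v)],[d[v,u]])[0]-T[:3,3])).round(0).tolist() for u in (262,270,278,360,368,376)])
```

```text
[ 577.68493574 -201.14667768  165.61678051] [[246.0, 152.0], [285.0, 152.0], [288.0, 267.0], [253.0, 267.0]]
228 [[-54.0, -61.0, 158.0], [-53.0, -52.0, 156.0], [-54.0, -43.0, 158.0], [-56.0, 47.0, 162.0], [-56.0, 56.0, 164.0], [-56.0, 65.0, 164.0]]
232 [[-59.0, -61.0, 158.0], [-59.0, -53.0, 160.0], [-59.0, -44.0, 158.0], [-61.0, 47.0, 164.0], [-61.0, 56.0, 164.0], [-60.0, 65.0, 162.0]]
236 [[-63.0, -61.0, 158.0], [-64.0, -53.0, 158.0], [-63.0, -44.0, 157.0], [-66.0, 47.0, 164.0], [-66.0, 56.0, 163.0], [-66.0, 65.0, 165.0]]
240 [[-68.0, -62.0, 157.0], [-68.0, -53.0, 158.0], [-68.0, -44.0, 157.0], [-71.0, 47.0, 164.0], [-71.0, 56.0, 163.0], [-68.0, 64.0, 157.0]]
244 [[-73.0, -62.0, 158.0], [-74.0, -53.0, 159.0], [-73.0, -44.0, 157.0], [-75.0, 48.0, 163.0], [-76.0, 57.0, 164.0], [-70.0, 63.0, 150.0]]
248 [[-78.0, -62.0, 159.0], [-78.0, -53.0, 158.0], [-78.0, -44.0, 158.0], [-81.0, 48.0, 164.0], [-79.0, 57.0, 162.0], [-71.0, 62.0, 143.0]]
252 [[-82.0, -62.0, 156.0], [-83.0, -53.0, 158.0], [-82.0, -44.0, 157.0], [-86.0, 48.0, 165.0], [-81.0, 55.0, 154.0], [-72.0, 61.0, 136.0]]
256 [[-87.0, -62.0, 157.0], [-88.0, -54.0, 158.0], [-88.0, -45.0, 158.0], [-90.0, 48.0, 163.0], [-82.0, 54.0, 146.0], [-85.0, 64.0, 152.0]]
```

View pics/w5.png

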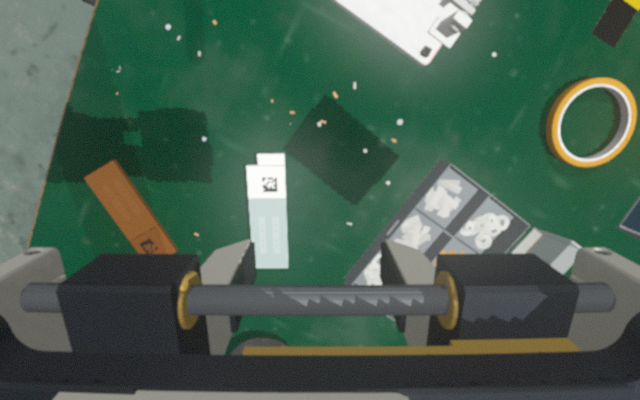

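The wrist view shows the plate upright in the picture, with the frosted end on top (rows 153–200), the dot code at (269,184) and the notch at the top left (250,158). The clear part runs down to row 268, and the tray is to the right at (450,220).

Run:
```python
from h import *
z=np.load('/tmp/w5.npz'); T=z['T']; cm=cam('wrist',T);d=z['d'];p=z['p']
hsv=cv2.cvtColor(p,cv2.COLOR_RGB2HSV); m=((hsv[...,1]<75)&(hsv[...,2]>140)).astype(np.uint8)
k=np.zeros_like(m);k[145:275,238:300]=1; k[238:,:252]=0
m=cv2.morphologyEx(m*k,cv2.MORPH_CLOSE,np.ones((5,5)))
c=max(cv2.findContours(m,0,1)[0],key=cv2.contourArea)[:,0].astype(float)
X=onplane(cm,c,8)
P=frame(117.3,0); q=(X-[546.5,-257.7,8])@P
r=cv2.minAreaRect(q[:,:2].astype(np.float32)); print('plate rel rect',r); 
R=q[(q[:,0]>-60)&(q[:,0]<60)]
for s in (1,-1):
    e=R[(s*R[:,1]>15)&(abs(R[:,0]-5)<40)]; print(s,np.polyfit(e[:,0],e[:,1],1))
e=q[abs(q[:,1])<15]; print('ends',np.percentile(e[:,0],[1,99]), q[:,0].min(),q[:,0].max())
for v in range(238,272,4): print(v,[(T[:3,:3].T@(pts(cm,[(u,v)],[d[v,u]])[0]-T[:3,3])).round(0).tolist() for u in (235,246,250,386,392,400)])
zt=np.load('/tmp/top.npz'); print([ (uv,pts(cam('top'),[uv],[zt['d'][uv[1],uv[0]]])[0].round(0).tolist()) for uv in ((388,152),(400,150),(410,154),(440,122))])
```

```text
plate rel rect ((-0.5668106079101562, 0.6549186706542969), (131.34625244140625, 42.3818244934082), 0.14912523329257965)
1 [1.72471289e-02 2.09403181e+01]
-1 [-7.4749585e-03 -1.9738681e+01]
ends [-66.18535387  65.1309672 ] -66.1908248259921 65.13386713745437
238 [[-68.0, -93.0, 163.0], [-68.0, -81.0, 164.0], [-68.0, -76.0, 164.0], [-58.0, 71.0, 139.0], [-67.0, 83.0, 161.0], [-67.0, 92.0, 162.0]]
242 [[-73.0, -93.0, 163.0], [12.0, -36.0, -32.0], [10.0, -35.0, -29.0], [10.0, 34.0, -29.0], [11.0, 36.0, -32.0], [-70.0, 91.0, 156.0]]
246 [[11.0, -41.0, -36.0], [12.0, -35.0, -37.0], [10.0, -34.0, -33.0], [10.0, 33.0, -33.0], [12.0, 35.0, -37.0], [12.0, 39.0, -37.0]]
250 [[11.0, -40.0, -41.0], [10.0, -35.0, -37.0], [11.0, -33.0, -40.0], [10.0, 32.0, -38.0], [12.0, 34.0, -42.0], [12.0, 38.0, -42.0]]
254 [[11.0, -38.0, -46.0], [10.0, -34.0, -42.0], [8.0, -33.0, -39.0], [9.0, 32.0, -40.0], [11.0, 34.0, -44.0], [12.0, 37.0, -46.0]]
258 [[12.0, -37.0, -50.0], [10.0, -33.0, -47.0], [7.0, -33.0, -40.0], [8.0, 32.0, -42.0], [10.0, 33.0, -47.0], [11.0, 36.0, -50.0]]
262 [[12.0, -36.0, -54.0], [9.0, -33.0, -48.0], [5.0, -33.0, -41.0], [6.0, 32.0, -43.0], [10.0, 33.0, -50.0], [12.0, 35.0, -54.0]]
266 [[12.0, -36.0, -58.0], [8.0, -33.0, -50.0], [3.0, -33.0, -41.0], [4.0, 32.0, -44.0], [10.0, 32.0, -54.0], [11.0, 35.0, -57.0]]
270 [[11.0, -35.0, -60.0], [5.0, -33.0, -49.0], [1.0, -33.0, -41.0], [3.0, 32.0, -44.0], [8.0, 32.0, -55.0], [11.0, 34.0, -60.0]]
[((388, 152), [672.0, -143.0, 3.0]), ((400, 150), [675.0, -179.0, 20.0]), ((410, 154), [665.0, -215.0, 5.0]), ((440, 122), [731.0, -268.0, 140.0])]
```

Run:
```python
from h import *
P=frame(117.3,0); c=np.array([546.2,-258.4,0])
for z in (60,-26): go(c+P@[-38,0,z],toolR(P))
```

```text
shift [-0.373  -0.269   0.5277] turn [-0.0007 -0.0007 -0.0034] rows>= 2.2
shift [-0.3733 -0.2687  0.9577] turn [-0.0007 -0.0007 -0.0034] rows>= 3.4
```

Call:
send_rows:
  rows:
    - {"x": -0.18,"y": -0.13,"z": 0.1,"ax": 0,"ay": 0,"az": 0,"jaw": 0.4}
    - {"x": -0.373,"y": -0.269,"z": 0.3,"ax": 0,"ay": 0,"az": -0.003,"jaw": 0.4}
    - {"x": -0.373,"y": -0.269,"z": 0.5,"ax": 0,"ay": 0,"az": -0.003,"jaw": 0.4}
    - {"x": -0.373,"y": -0.269,"z": 0.65,"ax": 0,"ay": 0,"az": -0.003,"jaw": 0.4}
    - {"x": -0.373,"y": -0.269,"z": 0.75,"ax": 0,"ay": 0,"az": -0.003,"jaw": 0.4}
    - {"x": -0.373,"y": -0.269,"z": 0.83,"ax": 0,"ay": 0,"az": -0.003,"jaw": 0.4}
    - {"x": -0.373,"y": -0.269,"z": 0.88,"ax": 0,"ay": 0,"az": -0.003,"jaw": 0.4}
    - {"x": -0.373,"y": -0.269,"z": 0.92,"ax": 0,"ay": 0,"az": -0.003,"jaw": 0.4}
    - {"x": -0.373,"y": -0.269,"z": 0.94,"ax": 0,"ay": 0,"az": -0.003,"jaw": 0.4}
    - {"x": -0.373,"y": -0.269,"z": 0.95,"ax": 0,"ay": 0,"az": -0.003,"jaw": 0.4}

```text
time: 15.45
tool_pos: [563.7, -292.7, -24.5]
tcp_rot: [-3.141, -0.0, 2.047]
contact_force: [-0.4, 0.7, -0.9]
grip_width: 64.1
finger_force: 0.0
```

Run:
```python
from h import *
o=bot.get_obs(); print(o['tool_pos'],o['contact_force'])
T=pose(); p,d=bot.capture('wrist'); np.savez('/tmp/w6',p=p,d=d,T=T); cv2.imwrite('pics/w6.png',p[120:300,200:440,::-1])
cm=cam('wrist',T)
for v in range(225,262,4): print(v,[(T[:3,:3].T@(pts(cm,[(u,v)],[d[v,u]])[0]-T[:3,3])).round(0).tolist() for u in (240,246,250,318,386,392,400)])
```

```text
[ 563.7207729  -292.74064812  -24.45537328] [-0.44495602  0.73405113 -0.94608648]
225 [[19.0, -40.0, -27.0], [18.0, -37.0, -26.0], [19.0, -35.0, -27.0], [21.0, -0.0, -32.0], [19.0, 34.0, -27.0], [18.0, 37.0, -26.0], [19.0, 41.0, -27.0]]
229 [[16.0, -40.0, -26.0], [16.0, -37.0, -26.0], [16.0, -35.0, -26.0], [19.0, -0.0, -32.0], [17.0, 34.0, -27.0], [17.0, 37.0, -27.0], [16.0, 41.0, -27.0]]
233 [[14.0, -40.0, -25.0], [14.0, -37.0, -26.0], [14.0, -35.0, -26.0], [78.0, -1.0, -186.0], [14.0, 34.0, -27.0], [14.0, 38.0, -26.0], [14.0, 41.0, -27.0]]
237 [[12.0, -40.0, -26.0], [12.0, -37.0, -26.0], [12.0, -35.0, -27.0], [14.0, -0.0, -32.0], [12.0, 35.0, -26.0], [12.0, 37.0, -27.0], [12.0, 42.0, -26.0]]
241 [[10.0, -40.0, -26.0], [11.0, -36.0, -31.0], [9.0, -35.0, -26.0], [12.0, -0.0, -32.0], [11.0, 34.0, -30.0], [12.0, 37.0, -31.0], [10.0, 42.0, -26.0]]
245 [[11.0, -39.0, -34.0], [12.0, -35.0, -36.0], [10.0, -34.0, -33.0], [10.0, -0.0, -33.0], [10.0, 34.0, -32.0], [12.0, 36.0, -36.0], [11.0, 40.0, -35.0]]
249 [[12.0, -37.0, -41.0], [10.0, -35.0, -37.0], [10.0, -33.0, -38.0], [8.0, -0.0, -32.0], [10.0, 33.0, -37.0], [12.0, 34.0, -41.0], [11.0, 38.0, -40.0]]
253 [[12.0, -36.0, -46.0], [10.0, -34.0, -42.0], [9.0, -33.0, -40.0], [6.0, -0.0, -32.0], [78.0, -1.0, -186.0], [11.0, 34.0, -44.0], [11.0, 38.0, -44.0]]
257 [[12.0, -35.0, -49.0], [10.0, -33.0, -46.0], [7.0, -33.0, -40.0], [4.0, -0.0, -32.0], [8.0, 32.0, -42.0], [10.0, 34.0, -46.0], [11.0, 36.0, -49.0]]
261 [[10.0, -35.0, -49.0], [9.0, -33.0, -48.0], [5.0, -33.0, -40.0], [2.0, -0.0, -33.0], [6.0, 32.0, -43.0], [10.0, 33.0, -50.0], [11.0, 35.0, -53.0]]
```

Call:
send_rows:
  rows:
    - {"x": 0,"y": 0,"z": 0.006,"ax": 0,"ay": 0,"az": 0,"jaw": 0.4}
    - {"x": 0,"y": 0,"z": 0.006,"ax": 0,"ay": 0,"az": 0,"jaw": -1}
    - {"x": 0,"y": 0,"z": 0.006,"ax": 0,"ay": 0,"az": 0,"jaw": -1}
    - {"x": 0,"y": 0,"z": 0.006,"ax": 0,"ay": 0,"az": 0,"jaw": -1}
    - {"x": 0,"y": 0,"z": 0.006,"ax": 0,"ay": 0,"az": 0,"jaw": -1}
    - {"x": 0,"y": 0,"z": 0.006,"ax": 0,"ay": 0,"az": 0,"jaw": -1}
    - {"x": 0,"y": 0,"z": 0.006,"ax": 0,"ay": 0,"az": 0,"jaw": -1}
    - {"x": 0,"y": 0,"z": -0.05,"ax": 0,"ay": 0,"az": 0,"jaw": -1}
    - {"x": 0,"y": 0,"z": -0.15,"ax": 0,"ay": 0,"az": 0,"jaw": -1}
    - {"x": 0,"y": 0,"z": -0.3,"ax": 0,"ay": 0,"az": 0,"jaw": -1}

```text
time: 16.75
tool_pos: [563.1, -292.3, 35.7]
tcp_rot: [-3.14, -0.002, 2.047]
contact_force: [1.1, 0.1, -1.0]
grip_width: 39.1
finger_force: 30.0
```

Run:
```python
from h import *
o=bot.get_obs(); print(o['tool_pos'],o['contact_force'],o['grip_width'],o['finger_force'])
T=pose(); p,d=bot.capture('wrist'); np.savez('/tmp/w6',p=p,d=d,T=T); cv2.imwrite('pics/w6.png',p[...,::-1])
cm=cam('wrist',T)
for v in (130,160,190,210,225,240): print(v,[(T[:3,:3].T@(pts(cm,[(u,v)],[d[v,u]])[0]-T[:3,3])).round(1).tolist() for u in (295,318,340)])
go((540,-60,170),T[:3,:3]); print(TH)
```

```text
[ 563.05565853 -292.30140047   35.73289293] [ 1.0711146   0.08006706 -0.95820474] 39.07619197733218 29.999825656414032
130 [[66.1, -10.7, -33.1], [66.1, -0.4, -33.0], [66.2, 9.3, -34.5]]
160 [[52.6, -11.0, -33.0], [52.7, -0.4, -33.7], [52.8, 9.6, -34.2]]
190 [[38.9, -11.1, -34.7], [38.5, -0.4, -33.1], [38.6, 9.9, -33.7]]
210 [[28.4, -11.4, -32.4], [28.6, -0.4, -33.0], [28.6, 10.1, -33.1]]
225 [[21.3, -11.5, -33.9], [21.0, -0.4, -33.3], [21.0, 10.3, -33.2]]
240 [[13.1, -11.7, -33.0], [13.4, -0.4, -33.8], [13.4, 10.4, -33.8]]
shift [ 1.0947  0.4239 -0.6503] turn [0.0036 0.0066 0.0001] rows>= 4.3
[557.15228911 280.10698855  57.88349526]
```

View pics/w6.png

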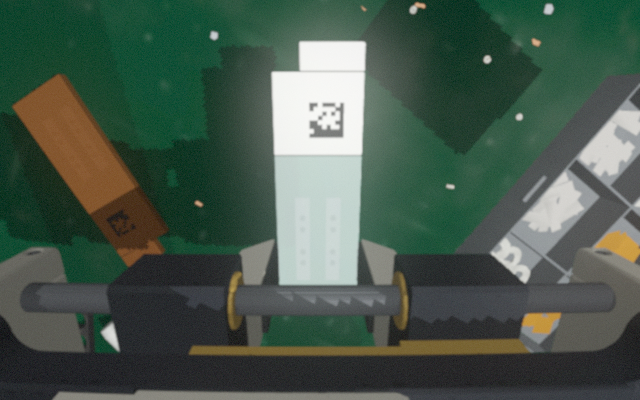

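The plate is held straight and level: notch at the top left (285,57), code up at (326,119), grip 30 N. Now I compute the plate's offsets in the tool frame and the route.

Run:
```python
from h import *
z=np.load('/tmp/w6.npz'); T=z['T']; cm=cam('wrist',T)
X=onplane(cm,[[330,41.5],[350,41.5],[272.5,100],[364,100],[276.5,220],[359.5,220]],n=T[:3,2],p0=T[:3,3]-33.5*T[:3,2])
print(((X-T[:3,3])@T[:3,:3]).round(1))
go((545,-95,150),T[:3,:3])
Rm=T[:3,:3]@Ro.from_rotvec(Ro.from_matrix(T[:3,:3].T@toolR(F)).as_rotvec()*.5).as_matrix()
print(np.degrees(Ro.from_matrix(T[:3,:3].T@toolR(F)).as_rotvec())/60)
g=TH+F@[-210,0,60]; print(g)
```

```text
[[102.6   4.5 -33.5]
 [102.6  12.9 -33.5]
 [ 79.  -20.3 -33.5]
 [ 79.1  19.6 -33.5]
 [ 23.7 -20.4 -33.5]
 [ 23.7  19.6 -33.5]]
shift [ 0.9281  0.3657 -0.5496] turn [0.0036 0.0066 0.0001] rows>= 3.6
[-0.16362911  0.213734    1.22013433]
[399.01229717 129.51230944  61.48704537]
```

Call:
send_rows:
  rows:
    - {"x": 0.0,"y": 0.0,"z": -0.15,"ax": 0,"ay": 0,"az": 0,"jaw": -1}
    - {"x": 0.08,"y": 0.03,"z": -0.35,"ax": 0,"ay": 0,"az": 0,"jaw": -1}
    - {"x": 0.25,"y": 0.1,"z": -0.5,"ax": 0,"ay": 0,"az": 0,"jaw": -1}
    - {"x": 0.4,"y": 0.16,"z": -0.6,"ax": -0.012,"ay": 0.016,"az": 0.09,"jaw": -1}
    - {"x": 0.55,"y": 0.22,"z": -0.6,"ax": -0.024,"ay": 0.032,"az": 0.18,"jaw": -1}
    - {"x": 0.68,"y": 0.27,"z": -0.6,"ax": -0.036,"ay": 0.048,"az": 0.27,"jaw": -1}
    - {"x": 0.8,"y": 0.31,"z": -0.6,"ax": -0.048,"ay": 0.063,"az": 0.36,"jaw": -1}
    - {"x": 0.9,"y": 0.35,"z": -0.6,"ax": -0.06,"ay": 0.079,"az": 0.45,"jaw": -1}
    - {"x": 0.97,"y": 0.38,"z": -0.6,"ax": -0.072,"ay": 0.095,"az": 0.54,"jaw": -1}
    - {"x": 1.0,"y": 0.4,"z": -0.6,"ax": -0.084,"ay": 0.11,"az": 0.63,"jaw": -1}

```text
time: 18.05
tool_pos: [543.0, -77.4, 155.8]
tcp_rot: [3.097, -0.136, 1.387]
contact_force: [-0.4, 0.1, -1.4]
grip_width: 39.4
finger_force: 30.0
```

Run:
```python
from h import *
o=bot.get_obs(); print(o['tool_pos'],o['grip_width'],o['finger_force'])
go(TH+F@[-172.6,-.4,60],toolR(F)); print(TH+F@[-172.6,-.4,60])
```

```text
[543.01381819 -77.38994497 155.82433036] 39.40317179498337 29.997376799583435
shift [ 0.9638 -0.8137  0.5232] turn [-0.0772  0.1036  0.5884] rows>= 4.4
[425.44930674 154.13557835  71.16687765]
```

Call:
send_rows:
  rows:
    - {"x": 0.14,"y": -0.12,"z": 0.02,"ax": -0.009,"ay": 0.012,"az": 0.07,"jaw": -1}
    - {"x": 0.28,"y": -0.24,"z": 0.04,"ax": -0.018,"ay": 0.025,"az": 0.14,"jaw": -1}
    - {"x": 0.42,"y": -0.36,"z": 0.06,"ax": -0.028,"ay": 0.037,"az": 0.21,"jaw": -1}
    - {"x": 0.56,"y": -0.48,"z": 0.1,"ax": -0.037,"ay": 0.05,"az": 0.28,"jaw": -1}
    - {"x": 0.7,"y": -0.6,"z": 0.15,"ax": -0.047,"ay": 0.063,"az": 0.36,"jaw": -1}
    - {"x": 0.84,"y": -0.71,"z": 0.22,"ax": -0.057,"ay": 0.076,"az": 0.43,"jaw": -1}
    - {"x": 0.92,"y": -0.78,"z": 0.3,"ax": -0.067,"ay": 0.09,"az": 0.51,"jaw": -1}
    - {"x": 0.96,"y": -0.81,"z": 0.38,"ax": -0.077,"ay": 0.104,"az": 0.588,"jaw": -1}
    - {"x": 0.964,"y": -0.814,"z": 0.45,"ax": -0.077,"ay": 0.104,"az": 0.588,"jaw": -1}
    - {"x": 0.964,"y": -0.814,"z": 0.5,"ax": -0.077,"ay": 0.104,"az": 0.588,"jaw": -1}

```text
time: 19.3
tool_pos: [424.6, 152.7, 75.1]
tcp_rot: [3.141, -0.262, 0.764]
contact_force: [0.8, 0.6, -0.6]
grip_width: 39.1
finger_force: 30.0
```

Run:
```python
from h import *
o=bot.get_obs(); print(tf(),o['grip_width'],o['finger_force'])
T=pose(); p,d=bot.capture('wrist'); np.savez('/tmp/w7',p=p,d=d,T=T); cm=cam('wrist',T)
# plate top depth and throat alignment by numbers
for v in (60,110,160,210): print(v,(T[:3,:3].T@(pts(cm,[(318,v)],[d[v,318]])[0]-T[:3,3])).round(1))
print(proj(cm,[TH-56*F[:,0],TH]))
for z in (10,-24.5): go(TH+F@[-172.6,-.4,z],toolR(F))
```

```text
[-173.1   -0.9   64.2] 39.10524310262209 30.000064373016357
60 [ 94.3  -0.5 -32.4]
110 [ 73.7  -0.5 -33.4]
160 [ 51.5  -0.5 -32.9]
210 [ 27.6  -0.4 -33.4]
[[317.67340724  41.67757632]
 [318.06327362 -50.89136355]]
shift [ 0.0061 -0.0011  0.267 ] turn [-0.0015  0.0012  0.0026] rows>= 0.9
shift [ 0.0063 -0.0009  0.4395] turn [-0.0015  0.0012  0.0026] rows>= 1.4
```

Call:
send_rows:
  rows:
    - {"x": 0.006,"y": -0.001,"z": 0.12,"ax": -0.0015,"ay": 0.001,"az": 0.0026,"jaw": -1}
    - {"x": 0.006,"y": -0.001,"z": 0.24,"ax": -0.0015,"ay": 0.001,"az": 0.0026,"jaw": -1}
    - {"x": 0.006,"y": -0.001,"z": 0.34,"ax": -0.0015,"ay": 0.001,"az": 0.0026,"jaw": -1}
    - {"x": 0.006,"y": -0.001,"z": 0.4,"ax": -0.0015,"ay": 0.001,"az": 0.0026,"jaw": -1}
    - {"x": 0.03,"y": -0.001,"z": 0.432,"ax": -0.0015,"ay": 0.001,"az": 0.0026,"jaw": -1}
    - {"x": 0.08,"y": -0.001,"z": 0.432,"ax": -0.0015,"ay": 0.001,"az": 0.0026,"jaw": -1}
    - {"x": 0.13,"y": -0.001,"z": 0.432,"ax": -0.0015,"ay": 0.001,"az": 0.0026,"jaw": -1}
    - {"x": 0.18,"y": -0.001,"z": 0.432,"ax": -0.0015,"ay": 0.001,"az": 0.0026,"jaw": -1}
    - {"x": 0.23,"y": -0.001,"z": 0.432,"ax": -0.0015,"ay": 0.001,"az": 0.0026,"jaw": -1}
    - {"x": 0.26,"y": -0.001,"z": 0.432,"ax": -0.0015,"ay": 0.001,"az": 0.0026,"jaw": -1}

```text
time: 20.6
tool_pos: [477.6, 203.1, 5.5]
tcp_rot: [3.141, -0.263, 0.761]
contact_force: [-1.0, 0.3, -0.7]
grip_width: 39.2
finger_force: 30.0
```

Run:
```python
from h import *
o=bot.get_obs(); print(tf(),o['grip_width'],F.T@o['contact_force'])
T=pose(); p,d=bot.capture('wrist'); np.savez('/tmp/w8',p=p,d=d,T=T); cm=cam('wrist',T)
f=lambda uv:((pts(cm,[uv],[d[uv[1],uv[0]]])[0]-TH)@F).round(1)
for v in range(20,101,10): print(v,f((275,v)),f((318,v)),f((362,v)))
# cheeks: dark pixels profile, side edges of plate in row
g=cv2.cvtColor(p,cv2.COLOR_RGB2HSV)
for v in (60,75,90,110): print(v,'S',g[v,235:405:5,1].tolist(),'V',g[v,235:405:5,2].tolist())
go(TH+F@[-47.6,-.4,-23.5],toolR(F))
```

```text
[-120.4   -0.9  -21.9] 39.155030242089666 [-0.64015748  0.89408801 -0.58159198]
20 [-8.4 18.6  0.9] [-8.4 -0.4  0.6] [ -8.3 -19.8   0.7]
30 [-12.3  18.8  -0.1] [-12.2  -0.4  -0.7] [-12.4 -19.9   0.9]
40 [-16.4  19.   -0.1] [-16.5  -0.4   0.2] [-16.6 -20.    1.5]
50 [-20.1  19.6  -4.2] [-22.3  -0.3  11.5] [-22.1 -19.   10.5]
60 [-19.1  25.  -50.1] [-26.4  -0.3  12.5] [-26.1 -19.   11.1]
70 [-24.7  25.3 -51.4] [-30.1  -0.3  10. ] [-30.2 -19.1  11.7]
80 [-34.3  18.1  11.8] [-34.3  -0.3  11.6] [-34.3 -19.2  11.9]
90 [-38.4  18.2  12.1] [-38.4  -0.4  11.4] [-38.4 -19.4  11.8]
100 [-42.6  18.4  11.6] [-42.6  -0.4  10. ] [-42.5 -19.5  11.6]
60 S [27, 33, 42, 38, 13, 18, 47, 17, 21, 29, 10, 10, 5, 3, 6, 6, 5, 5, 5, 6, 3, 5, 6, 3, 5, 6, 11, 24, 4, 13, 9, 10, 12, 17] V [47, 46, 49, 54, 39, 58, 60, 60, 62, 61, 80, 161, 158, 163, 164, 167, 163, 165, 164, 167, 161, 166, 162, 163, 163, 163, 92, 65, 66, 59, 88, 104, 42, 46]
75 S [92, 81, 77, 65, 78, 68, 49, 19, 6, 5, 5, 6, 3, 3, 5, 6, 5, 6, 6, 5, 6, 6, 9, 6, 6, 8, 23, 53, 61, 54, 49, 70, 65, 115] V [58, 63, 63, 63, 62, 68, 68, 93, 164, 165, 166, 164, 166, 164, 167, 167, 165, 166, 165, 164, 167, 164, 169, 166, 165, 163, 79, 63, 63, 57, 57, 55, 55, 73]
90 S [67, 72, 85, 69, 51, 57, 53, 39, 3, 4, 3, 5, 6, 2, 3, 6, 3, 9, 6, 5, 3, 6, 5, 8, 8, 5, 33, 47, 34, 64, 56, 93, 126, 126] V [65, 57, 63, 59, 70, 71, 67, 79, 172, 175, 168, 166, 167, 166, 167, 166, 166, 169, 168, 163, 166, 168, 167, 168, 163, 166, 69, 70, 67, 64, 64, 55, 73, 73]
110 S [80, 88, 63, 73, 47, 55, 50, 40, 5, 5, 4, 4, 5, 5, 5, 4, 5, 5, 5, 5, 6, 11, 4, 5, 4, 5, 39, 49, 46, 44, 65, 86, 92, 106] V [64, 61, 69, 70, 70, 70, 71, 76, 217, 218, 217, 216, 217, 218, 218, 137, 218, 218, 212, 215, 166, 92, 213, 217, 216, 216, 72, 73, 67, 70, 63, 74, 78, 77]
shift [ 0.3612 -0.0033  0.0089] turn [ 0.0014 -0.0018  0.0001] rows>= 1.2
```

Call:
send_rows:
  rows:
    - {"x": 0.0,"y": -0.0025,"z": 0.012,"ax": 0,"ay": -0.001,"az": 0,"jaw": -1}
    - {"x": 0.025,"y": -0.0025,"z": 0.012,"ax": 0,"ay": -0.001,"az": 0,"jaw": -1}
    - {"x": 0.05,"y": -0.0025,"z": 0.012,"ax": 0,"ay": -0.001,"az": 0,"jaw": -1}
    - {"x": 0.075,"y": -0.0025,"z": 0.012,"ax": 0,"ay": -0.001,"az": 0,"jaw": -1}
    - {"x": 0.1,"y": -0.0025,"z": 0.012,"ax": 0,"ay": -0.001,"az": 0,"jaw": -1}
    - {"x": 0.125,"y": -0.0025,"z": 0.012,"ax": 0,"ay": -0.001,"az": 0,"jaw": -1}
    - {"x": 0.15,"y": -0.0025,"z": 0.012,"ax": 0,"ay": -0.001,"az": 0,"jaw": -1}
    - {"x": 0.175,"y": -0.0025,"z": 0.012,"ax": 0,"ay": -0.001,"az": 0,"jaw": -1}
    - {"x": 0.2,"y": -0.0025,"z": 0.012,"ax": 0,"ay": -0.001,"az": 0,"jaw": -1}
    - {"x": 0.2,"y": -0.0025,"z": 0.012,"ax": 0,"ay": -0.001,"az": 0,"jaw": -1}

```text
time: 21.9
tool_pos: [505.4, 230.4, 13.5]
tcp_rot: [3.141, -0.262, 0.761]
contact_force: [-0.8, 0.1, -1.1]
grip_width: 40.0
finger_force: 30.0
```

```bash
cat > chk.py <<'E'
from h import *
o=bot.get_obs(); print(tf(),o['tcp_rot'],o['grip_width'],o['finger_force'],F.T@o['contact_force'],o['moment'])
T=pose(); p,d=bot.capture('wrist'); np.savez('/tmp/w9',p=p,d=d,T=T); cm=cam('wrist',T)
f=lambda uv:((pts(cm,[uv],[d[uv[1],uv[0]]])[0]-TH)@F).round(1)
for v in range(90,241,15): print(v,f((285,v)),f((318,v)),f((352,v)))
# frosted/clear boundary: saturation change down the mid column
hs=cv2.cvtColor(p,cv2.COLOR_RGB2HSV)
s=hs[:,285:352,1].mean(1); v=hs[:,285:352,2].mean(1)
print([(i,int(s[i]),int(v[i])) for i in range(90,250,6)])
go(TH+F@[-47.6,-.4,-24.5],toolR(F))
E
python3 chk.py
```

```text
[-80.8  -0.3 -24.3] [ 3.14055837 -0.26195699  0.76113365] 39.973477162912175 29.999943673610687 [-0.74932102  0.64908342 -0.94997736] [-2.35950927e-01  3.14692805e-01  2.20138590e-04]
90 [ 0.2 11.8 40.1] [ 0.3  0.4 39.3] [  0.2 -11.2  42.1]
105 [-5.  14.6  9.7] [-5.   0.2  9.3] [ -4.9 -14.6   9.2]
120 [-11.4  14.9   8.4] [-11.4   0.2   9.1] [-11.4 -14.8   9.1]
135 [-18.   15.1   8.4] [-17.9   0.2   9.3] [-17.8 -14.9  10.2]
150 [-24.7  15.2   8.8] [-24.8   0.2   8.1] [-24.6 -15.2   9.1]
165 [-31.3  15.2  10.3] [-31.4   0.2   9.6] [-31.6 -15.4   8.7]
180 [-38.5  15.5   9.2] [-38.4   0.2   9.7] [-38.7 -15.7   8.5]
195 [-45.9  15.7   8.8] [-45.7   0.2   9.4] [-45.7 -15.8   9.4]
210 [-53.2  15.9   9.1] [-53.4   0.2   8.5] [-53.2 -16.1   9. ]
225 [-60.4  16.   10.1] [-61.1   0.1   8.3] [-60.4 -16.2  10.2]
240 [-68.7  16.3   8.9] [-68.6   0.1   9.2] [-68.1 -16.4  10.5]
[(90, 9, 111), (96, 9, 71), (102, 4, 152), (108, 5, 145), (114, 4, 146), (120, 5, 147), (126, 6, 134), (132, 6, 121), (138, 4, 150), (144, 5, 161), (150, 4, 164), (156, 12, 208), (162, 12, 208), (168, 13, 208), (174, 13, 208), (180, 13, 209), (186, 13, 208), (192, 13, 209), (198, 14, 207), (204, 14, 206), (210, 16, 203), (216, 17, 202), (222, 16, 204), (228, 17, 202), (234, 17, 204), (240, 17, 203), (246, 17, 203)]
shift [0.1676 0.0013 0.0005] turn [ 0.0007  0.0002 -0.    ] rows>= 0.5
```

Call:
send_rows:
  rows:
    - {"x": 0.025,"y": 0,"z": 0,"ax": 0,"ay": 0,"az": 0,"jaw": -1}
    - {"x": 0.05,"y": 0,"z": 0,"ax": 0,"ay": 0,"az": 0,"jaw": -1}
    - {"x": 0.075,"y": 0,"z": 0,"ax": 0,"ay": 0,"az": 0,"jaw": -1}
    - {"x": 0.1,"y": 0,"z": 0,"ax": 0,"ay": 0,"az": 0,"jaw": -1}
    - {"x": 0.12,"y": 0,"z": 0,"ax": 0,"ay": 0,"az": 0,"jaw": -1}
    - {"x": 0.135,"y": 0,"z": 0,"ax": 0,"ay": 0,"az": 0,"jaw": -1}
    - {"x": 0.145,"y": 0,"z": 0,"ax": 0,"ay": 0,"az": 0,"jaw": -1}
    - {"x": 0.155,"y": 0,"z": 0,"ax": 0,"ay": 0,"az": 0,"jaw": -1}
    - {"x": 0.162,"y": 0,"z": 0,"ax": 0,"ay": 0,"az": 0,"jaw": -1}
    - {"x": 0.168,"y": 0,"z": 0,"ax": 0,"ay": 0,"az": 0,"jaw": -1}

```text
time: 23.2
tool_pos: [528.5, 252.5, 22.0]
tcp_rot: [3.141, -0.261, 0.761]
contact_force: [-2.8, -3.6, -1.9]
grip_width: 39.5
finger_force: 30.0
```

```bash
python3 chk.py
```

```text
[-47.7  -0.2 -24.4] [ 3.14099732 -0.2612149   0.76076525] 39.467038839131895 30.00439077615738 [-4.81720484 -0.68913017 -0.63399938] [-0.80658966  0.70079277 -0.05612223]
90 [33.  10.9 50.7] [33.   0.5 51. ] [ 33.  -10.3  50.1]
105 [28.4 11.1 49.6] [28.4  0.5 50.3] [ 28.4 -10.4  50.1]
120 [23.8 11.  51.1] [23.7  0.5 49.8] [ 23.7 -10.6  50. ]
135 [18.9 11.3 49.7] [18.8  0.4 49.1] [ 18.8 -10.8  49.1]
150 [13.6 11.7 47.1] [13.5  0.4 46.1] [ 13.5 -11.2  46.4]
165 [ 8.1 12.  45.3] [ 8.4  0.4 46.7] [  8.2 -11.4  45.7]
180 [ 3.1 11.9 46.8] [ 2.9  0.4 46.1] [  3.3 -11.4  47.5]
195 [-12.6  15.8   9.3] [-12.8   0.3   8.8] [-12.7 -15.7   9.1]
210 [-20.   15.9   9.5] [-19.8   0.2   9.9] [-20.2 -16.    8.8]
225 [-27.8  16.2   9. ] [-27.5   0.2   9.7] [-27.8 -16.2   8.9]
240 [-35.5  16.4   9.1] [-35.3   0.2   9.6] [-35.7 -16.5   8.7]
[(90, 77, 74), (96, 74, 74), (102, 70, 75), (108, 67, 76), (114, 62, 77), (120, 56, 77), (126, 54, 79), (132, 13, 67), (138, 10, 71), (144, 10, 71), (150, 10, 164), (156, 8, 200), (162, 8, 212), (168, 8, 212), (174, 8, 212), (180, 7, 210), (186, 11, 184), (192, 12, 212), (198, 12, 210), (204, 13, 209), (210, 13, 208), (216, 13, 207), (222, 13, 208), (228, 14, 207), (234, 14, 208), (240, 14, 208), (246, 14, 208)]
shift [-0.0005  0.0008  0.0007] turn [ 0.0007  0.0003 -0.0002] rows>= 0.0
```

Call:
send_rows:
  rows:
    - {"x": 0.003,"y": 0,"z": 0,"ax": 0,"ay": 0,"az": 0,"jaw": -1}
    - {"x": 0.006,"y": 0,"z": 0,"ax": 0,"ay": 0,"az": 0,"jaw": -1}
    - {"x": 0.009,"y": 0,"z": 0,"ax": 0,"ay": 0,"az": 0,"jaw": -1}
    - {"x": 0.012,"y": 0,"z": 0,"ax": 0,"ay": 0,"az": 0,"jaw": -1}
    - {"x": 0.015,"y": 0,"z": 0,"ax": 0,"ay": 0,"az": 0,"jaw": -1}
    - {"x": 0.015,"y": 0,"z": 0,"ax": 0,"ay": 0,"az": 0,"jaw": -1}
    - {"x": 0.015,"y": 0,"z": 0,"ax": 0,"ay": 0,"az": 0,"jaw": -1}
    - {"x": 0.015,"y": 0,"z": 0,"ax": 0,"ay": 0,"az": 0,"jaw": -1}
    - {"x": 0.015,"y": 0,"z": 0,"ax": 0,"ay": 0,"az": 0,"jaw": -1}
    - {"x": 0.015,"y": 0,"z": 0,"ax": 0,"ay": 0,"az": 0,"jaw": -1}

```text
time: 24.5
tool_pos: [528.4, 253.4, 21.4]
tcp_rot: [-3.14, -0.257, 0.76]
contact_force: [-5.6, -9.5, -2.4]
grip_width: 39.5
finger_force: 30.0
```

```bash
python3 chk.py | head -1
```

```text
[-47.3   0.5 -25.1] [-3.13995761 -0.25666881  0.76001452] 39.48863025249611 30.04915416240692 [-10.85562495  -3.03730189   0.47250845] [-1.70930632  1.31880304 -0.40697159]
```

```bash
python3 -c "
from h import *
o=bot.get_obs();print(tf(),o['finger_force'],o['time']);print(bot.close_job())"
```

```text
[-47.3   0.5 -25. ] 30.049129128456116 24.55
the job is handed in; nothing more can be done
None
```

I handed in the job at 24.6 s. The infeed table was pushed in until it stopped dead against the reader. The plate was slid in notched end first, label up, until it stopped dead at the expected depth, with the gripper still holding it there at 30 N. I viewed 11 pictures, one over the limit of 10; the pack, bottle and standing cell were kept clear of the arm's path but I did not check them again at the end.

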